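# Clip in the bolt rod and snap the pivot cap home

### The arm

A 7-joint arm with a two-finger parallel gripper is mounted at the origin on the work surface. World frame = base frame: x ahead of the robot, y to its left, z up, the work surface at z = 0. Lengths are in m, angles in rad, forces in N, time in s.
With the tool pointing down it reaches from about 0.4 to 0.85 m from the base axis. Payload 10.4 kg.
Tool frame: the origin (TCP) lies on the centre line of the jaws, within the pads' length; the fingertips stand 22 mm ahead of it and the grasp point (between the pads) lies 3 mm ahead of it; x points along the fingers, y is the direction in which the jaws open and shut, and the axes are right-handed (so a half turn about x gives the same grasp; the last joint's range is limited). The gripper opens to 87 mm and grips with 3 to 60 N. Pads are 19 mm wide; open, the fingers measure 117 mm over their backs; the gripper's body (75 mm by 190 mm) begins 51 mm behind the grasp point.
Start: joints at [-1.35, 0.332, -0.065, 1.46, 0.022, 1.35, -0.088], TCP at [0.151, 0.607, 0.221] pointing down, gripper open.
Joint ranges: [-2.6, 2.6], [-0.5, 2.12], [-1.47, 1.34], [0.16, 2.42], [-1.27, 4.41], [0.06, 2.06], [-2.6, 2.6]. Speed limits (rad/s): [2.22, 2.22, 2.79, 2.79, 3.14, 3.14, 3.14].

### API

Orientations are given as a unit quaternion [x, y, z, w].
In Python, from bench import * gives the robot as it stands.
- The arm moves only by the tool arm_command, never from a script. Its argument "targets" is one flat list of numbers, 7 for each row, row after row: the turn, a rotation vector about the tool's x, y, z in units of 45 degrees (1.0 is 45 degrees), then the shift along the tool's x, y, z in units of 25 mm (1.0 is 25 mm), then the opening, from 0 (shut) to 1 (fully open). In form: [wx, wy, wz, tx, ty, tz, fingers, wx, wy, wz, tx, ty, tz, fingers, ...]. A call has 1 to 12 rows; each row shifts and turns the pose as measured when the row begins, along the tool's axes as they then stand; what a row does not reach is not made up. A row lasts 1/12 s, in which the tool goes at most 41.7 mm and 7.16 degrees, less where a joint would pass 70% of its speed; a pose out of reach is approached as far as the arm can. A call with a number of a shift or a turn outside -1 to 1 is refused whole. A call with a gripper value outside its range is refused whole. The fingers move at their own pace and stop on an object; "newtons" is the grip in N (left out, the last holds). Time passes only in rows, so rows that do not move let the fingers close. It gives the time, the measured TCP pose, the force and the opening at its end, in the units of the state.
- read_state(): the state, without advancing time (a new reading comes with each control period).
- camera(name): name is "scene" or "top"; returns the picture (384x512x3 uint8, red, green, blue); there is no depth.
- calibration(name): a dict with "camera_matrix" (3x3 intrinsics, pixels), "R" (3x3) and "t" (3): a world point X has camera coordinates R X + t. Camera axes: x right, y down, z forward; pixel columns grow to the right and rows downward; lengths in m; the calibration is good to about 2 mm. A picture is of the moment at which its call begins. calibration takes no time and is no camera call.
- close_job(): hands the job in, once; it reports no verdict.
The state is a dict: "time": time; "joint_positions": joint angles; "joint_vel": joint speeds; "joint_torque": joint torques, N m; "ee_pos": TCP position; "eef_rot": TCP orientation; "ft_force": force on the tool from outside, world axes, zero at the start; "torque": the same for the moment, N m; "width": finger opening in m.
Only numpy, scipy, OpenCV 4.12 (cv2) and the standard library are available. Lean on these libraries where they do the work, as an engineer would, in place of code of your own. Each camera call takes 0.05 s, during which the arm holds its last target.

### The job

Finish the door-bolt fitting on the grey mounting plate: first lay the brass rod centrally across its two fork clips and push it down past both yellow sprung jaws until it sits at the bottom and the jaws have sprung back over it. Then press the orange cap onto the steel stud until it clicks, keep pressing until it is fully down with the black sprung seal under it squashed flat, and finish while still holding it pressed down like that; leave the other caps and everything else on the bench where they are.

Things in the scene. Friction and masses are not known exactly. Their poses are not given: they have to be found in the camera images.
- rod_mid (a point): Middle of the brass rod: 150 mm long, 12 mm diameter, about 110 g; x axis along the rod. It lies level on a grey rest, 30 mm above the bench, in two notched blocks near its ends with 88 mm free between them for fingers; the rest's foot under it is 6 mm thick.
- plate: Fixed grey mounting plate 190 x 190 x 8 mm, origin under its centre. The two fork clips stand on its +x half, the stud on its -x half.
- clip_seat (a point): Where the middle of the rod must end, midway between the two fork clips, 36 mm above the bench; the seated rod lies along this point's y axis, x points away from the stud, z up. Clips at y = -42 and +42 mm, 12 mm wide along y: 72 mm free between them for fingers. Each has a fixed prong at x = -7 mm (inner face), reaching 16 mm above this point, topped by a flared lip to 22 mm.
- jaw_left (a joint): Yellow sprung jaw of the clip at y = +42 mm, hinged at x = +10.5 mm, 19.5 mm above clip_seat, slanting inward and down to x = +1.5 mm. Rad: 0 = closed over the clip, about 0.5 while the rod passes, at most 0.72. The rod pushed straight down swings both aside (5 to 15 N in all); they spring back above it.
- jaw_right (a joint): Yellow sprung jaw of the clip at y = -42 mm, like jaw_left.
- cap_mid (a point): Orange round cap, 36 mm diameter, 34 mm high, about 30 g, open side down, with a snap bead inside its mouth. This point is on its axis half-way up (17 mm from rim and top), z up. It starts upright on one of three 16 mm high posts, 33 mm thick, 75 mm apart in a row on a wooden stand; the cap's x axis runs along the row.
- stud_foot (a point): Centre of the top of the steel flange (33 mm diameter, 20 mm above the bench) at the stud's foot, 95 mm from clip_seat; z up. The stud is 26 mm high, 15 mm thick, conical tip, with four sprung barbs. The cap goes over it mouth down; a stiff snap (5 to 20 N) ends with its rim about 2 mm above this point. Fully down, cap_mid is 17 mm above this point.
- seal (a joint): Black sprung seal on the flange under the cap, 3 mm proud: how far it is squashed, m. 0 = free, 0.003 = flat (8 N, then a hard stop). A cap clicked on but no longer pressed springs back to about 0.001.
- cap_white_mid (a point): A white cap of the same shape on another post, half-way up; not to be moved.
- cap_blue_mid (a point): A blue cap of the same shape on another post, half-way up; not to be moved.
- screwdriver: Loose screwdriver, 190 mm, lying near the robot; origin under its middle; leave alone.
- wrench: Loose steel wrench, 170 mm, lying at the back; origin under its middle; leave alone.
- grease: Closed can, 60 mm diameter, 85 mm high, standing at the back; origin under its centre; leave alone.
- leaf: Loose steel hinge leaf, 90 x 40 x 12 mm, back right; origin under its centre; leave alone.
- tin: Flat steel tin with yellow lid, 87 mm diameter, 25 mm high, lying at the back; origin under its centre; leave alone.
There are look-alikes about, which are no part of the job. What is meant by the part that bears cap_mid is not green or turquoise, and is the smaller of those in its own colour.

How it is judged:
By the outcome, as a careful person would: the job done as asked, in the order asked, and still so for the second after the job is handed in, while the arm keeps its last pose, push and grip.
It also fails if it takes over 67 s, if anything falls off the work surface, if the arm or the gripper's body presses on something with over 40 N, if the wrist force passes 120 N, or if a joint passes its speed limit or range.

## Working session

There is one attempt and no reset: what is moved stays moved. The work goes in short steps, Python scripts to look and compute and a tool call to move; the robot and the scene stay as the last step left them, time stands still between calls to the robot, and variables do not carry over. Pictures are saved under pics/ and viewed, and the job is handed in when it is done.

Besides the shell and the picture viewer there is one more tool, called after "Emit:" by a JSON object that holds its "name" and its "arguments". arm_command: Moves the arm, as the interface text tells. Shifts and turns lie within -1 to 1; 1 stands for 25 mm of shift or 45 degrees of turn. Its arguments: {"type":"object","properties":{"targets":{"type":"array","items":{"type":"number","minimum":-1,"maximum":1}},"newtons":{"type":"number"}},"required":["targets"]}

```bash
ls; mkdir -p pics; python3 - <<'E'
from bench import *
import cv2
for n in("scene","top"):
    im=camera(n); cv2.imwrite(f"pics/{n}0.png",im[:,:,::-1]); c=calibration(n); print(n,c)
s=read_state(); print(s)
E
```

```text
pics
scene {'camera_matrix': array([[427.20451005,   0.        , 257.08968294],
       [  0.        , 427.20451005, 186.92795593],
       [  0.        ,   0.        ,   1.        ]]), 'R': array([[ 0.37211984,  0.92818286,  0.00184375],
       [ 0.77300932, -0.30880809, -0.55416076],
       [-0.51379316,  0.20763945, -0.83240762]]), 't': array([-0.19205339, -0.41008281,  1.40486682])}
top {'camera_matrix': array([[348.00417948,   0.        , 250.42181488],
       [  0.        , 348.00417948, 192.96960766],
       [  0.        ,   0.        ,   1.        ]]), 'R': array([[ 0.02468382, -0.99963507, -0.01097435],
       [-0.99819947, -0.0240451 , -0.05495131],
       [ 0.05466738,  0.012311  , -0.99842872]]), 't': array([-0.03624405,  0.54834597,  1.06125364])}
{'time': 0.1, 'joint_positions': array([-1.34959078,  0.33280373, -0.0646717 ,  1.46085248,  0.02157398,
        1.34988329, -0.08850627]), 'joint_vel': array([-1.08297276e-03, -2.18003630e-03,  3.94417809e-04, -9.57755387e-04,
       -4.96415196e-04,  6.01405164e-04, -8.44363658e-05]), 'joint_torque': array([ 1.20876757e-03, -6.24542356e+01,  2.45708768e-02, -3.90710092e+01,
       -6.13485044e-02,  3.67936771e-02,  6.00469912e-05]), 'ee_pos': array([0.15080185, 0.60618282, 0.22063882]), 'eef_rot': array([ 0.08555066,  0.70189827, -0.08643298,  0.70181852]), 'ft_force': array([-0.28803995, -0.08448603, -0.26277803]), 'torque': array([ 0.02287129, -0.0758366 ,  0.00417186]), 'width': 0.08699114435960804}
```

View pics/scene0.png

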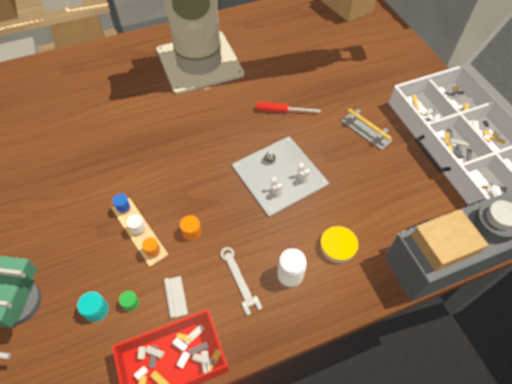

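View pics/top0.png

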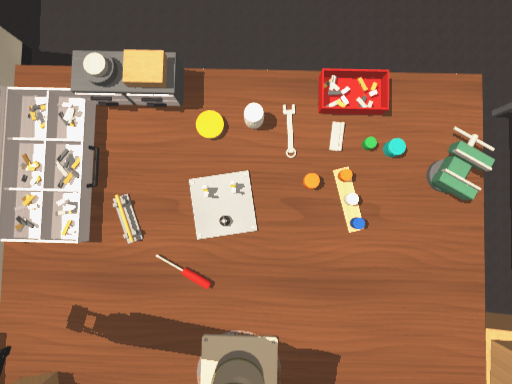

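```bash
cat > h.py <<'E'
import numpy as np,cv2
from bench import *
def ray(n,uv):
    c=calibration(n);K,R,t=c["camera_matrix"],np.array(c["R"]),np.array(c["t"])
    d=R.T@np.linalg.inv(K)@np.array([uv[0],uv[1],1.]);return -R.T@t,d
def onz(n,uv,z):
    o,d=ray(n,uv);return o+d*(z-o[2])/d[2]
def proj(n,X):
    c=calibration(n);x=c["camera_matrix"]@(np.array(c["R"])@np.array(X)+c["t"]);return x[:2]/x[2]
def tri(uv1,uv2):
    A=[];b=[]
    for n,uv in(("scene",uv1),("top",uv2)):
        o,d=ray(n,uv);d/=np.linalg.norm(d);P=np.eye(3)-np.outer(d,d);A.append(P);b.append(P@o)
    return np.linalg.lstsq(np.vstack(A),np.hstack(b),rcond=None)[0]
E
python3 - <<'E'
import cv2
def crop(src,x,y,w,h,k,o):
    im=cv2.imread(f"pics/{src}.png")[y:y+h,x:x+w];cv2.imwrite(f"pics/{o}.png",cv2.resize(im,None,fx=k,fy=k,interpolation=cv2.INTER_CUBIC))
crop("scene0",225,95,175,130,4.5,"s_plate")
crop("top0",100,160,165,90,4.8,"t_plate")
crop("scene0",100,180,110,90,6,"s_cap")
crop("top0",295,155,80,80,7,"t_cap")
E
```

```text
(no output)
```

View pics/s_plate.png

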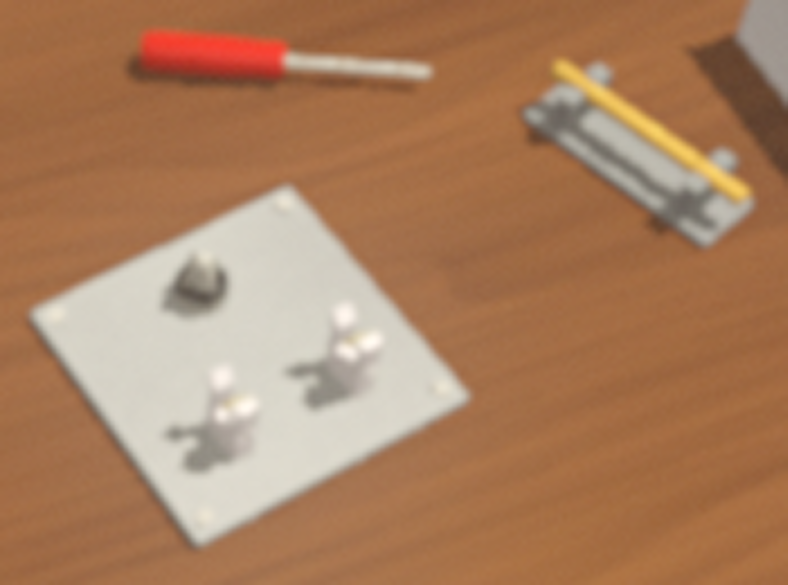

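View pics/t_plate.png

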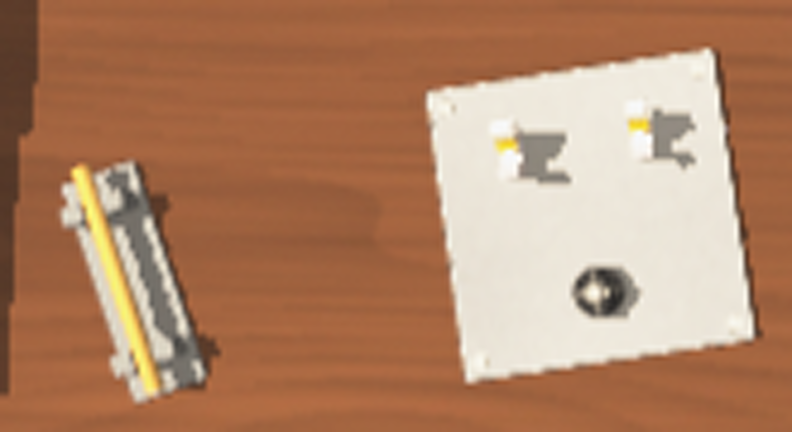

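View pics/s_cap.png

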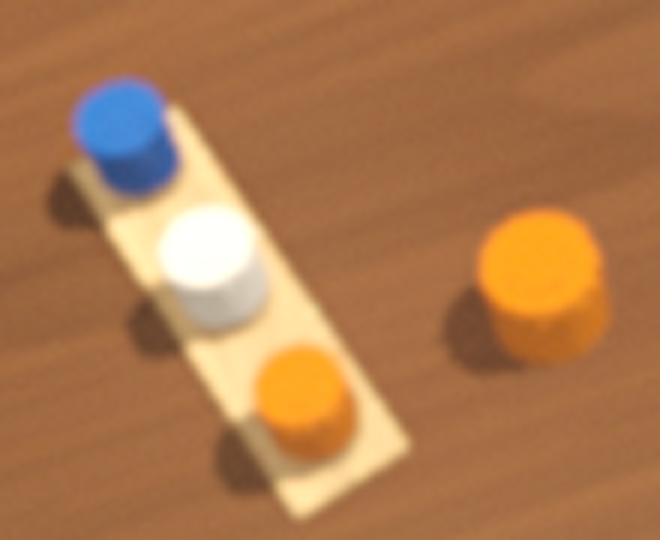

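View pics/t_cap.png

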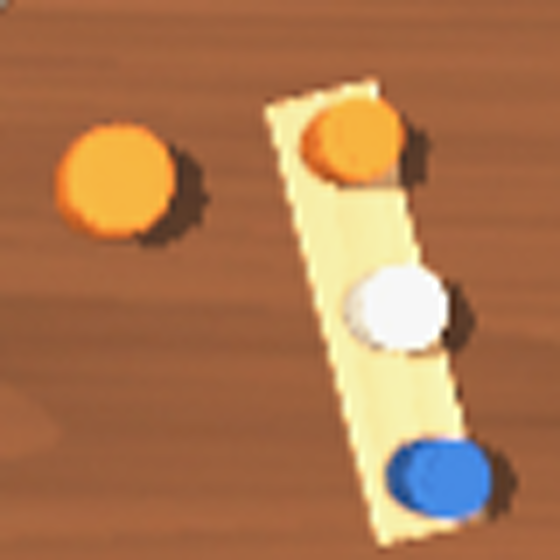

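```bash
cat > m.py <<'E'
from h import *
I={n:cv2.imread(f"pics/{n}0.png") for n in("scene","top")}
H={n:cv2.cvtColor(I[n],cv2.COLOR_BGR2HSV).astype(int) for n in I}
def comp(mask,amin):
    k,l,s,c=cv2.connectedComponentsWithStats(mask.astype(np.uint8));return [(l==i,s[i],c[i]) for i in range(1,k) if s[i][4]>=amin]
box={"scene":dict(plate=(225,130,335,220),rod=(335,100,400,150),cap=(135,230,165,262)),"top":dict(plate=(183,165,262,243),rod=(105,185,150,250),cap=(333,165,360,186))}
def sub(n,b):
    m=np.zeros((384,512),bool);x0,y0,x1,y1=box[n][b];m[y0:y1,x0:x1]=1;return m
for n in I:
    h,s,v=[H[n][...,i] for i in range(3)]
    # plate
    m=sub(n,"plate")&(s<60)
    cs=cv2.findContours(m.astype(np.uint8),cv2.RETR_EXTERNAL,cv2.CHAIN_APPROX_NONE)[0];c=max(cs,key=cv2.contourArea)
    p=cv2.minAreaRect(np.array([onz(n,q[0],0.008)[:2]*1000 for q in c],np.float32));print(n,"plate",p)
    m=sub(n,"rod")&(h>12)&(h<32)&(s>110)&(v>150)
    q=comp(m,20)
    for mm,st,c in q:
        pts=np.argwhere(mm)[:,::-1]
        W=np.array([onz(n,u,0.032)[:2]*1000 for u in pts],np.float32);print(n,"rod",st,c,cv2.minAreaRect(W),W.mean(0))
    print(n,"stud px range")
    m=sub(n,"cap")&(h<22)&(s>200)&(v>120)
    for mm,st,c in comp(m,20):print(n,"cap",st,c,[np.unique(v[mm]).min(),v[mm].max()])
    for z in (0.03,):pass
E
python3 m.py
```

```text
scene plate ((515.1800537109375, 63.998374938964844), (193.39305114746094, 193.09124755859375), 9.786506652832031)
scene rod [ 335  100   59   48 1199] [358.67973311 119.0617181 ] ((454.6565246582031, 347.0198974609375), (162.05838012695312, 186.9574737548828), 65.18524169921875) [438.53436 344.89987]
scene rod [347 141  21   9  69] [358.37681159 145.63768116] ((525.7775268554688, 292.85406494140625), (20.52751922607422, 57.83071517944336), 0.3725423812866211) [525.0768  295.16833]
scene stud px range
scene cap [143 239  15  16 167] [150.28143713 245.74850299] [np.int64(174), np.int64(255)]
top plate ((512.077392578125, 63.23272705078125), (190.06292724609375, 188.7757110595703), 9.83707046508789)
top rod [114 194  20  47 187] [123.70588235 216.98395722] ((464.7354736328125, 361.5456237792969), (149.94395446777344, 13.487478256225586), 20.971111297607422) [465.75464 360.74503]
top stud px range
top cap [338 172   7   9  22] [340.09090909 176.72727273] [np.int64(171), np.int64(245)]
```

```bash
python3 - <<'E'
import cv2
def crop(src,x,y,w,h,k,o):
    im=cv2.imread(f"pics/{src}.png")[y:y+h,x:x+w];cv2.imwrite(f"pics/{o}.png",cv2.resize(im,None,fx=k,fy=k,interpolation=cv2.INTER_NEAREST))
crop("scene0",255,145,65,60,12,"s_clip")
crop("top0",185,170,75,60,10,"t_clip")
crop("scene0",130,230,40,40,12,"s_c")
crop("top0",330,160,40,30,12,"t_c")
E
```

```text
(no output)
```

View pics/s_clip.png

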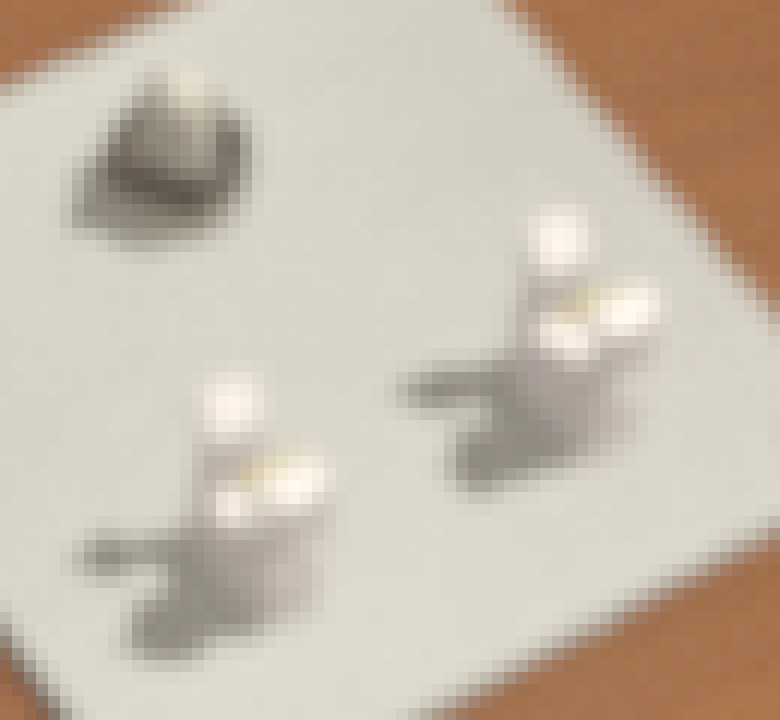

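View pics/t_clip.png

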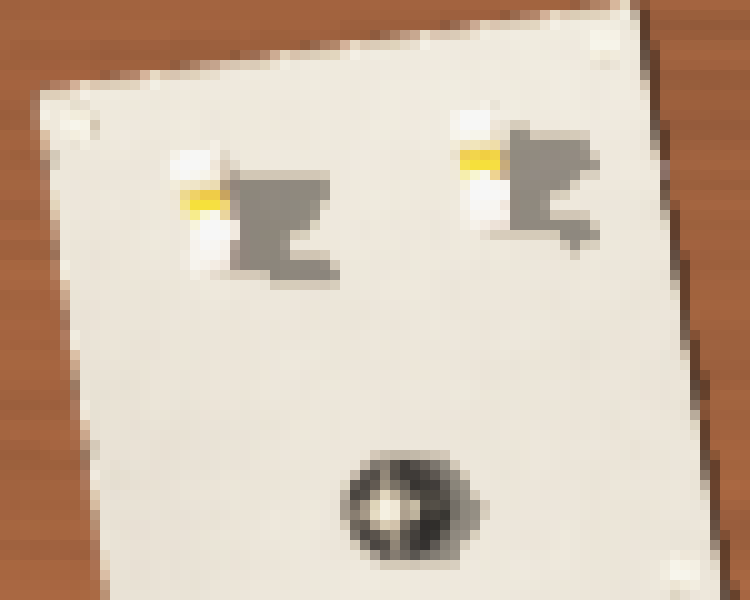

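View pics/s_c.png

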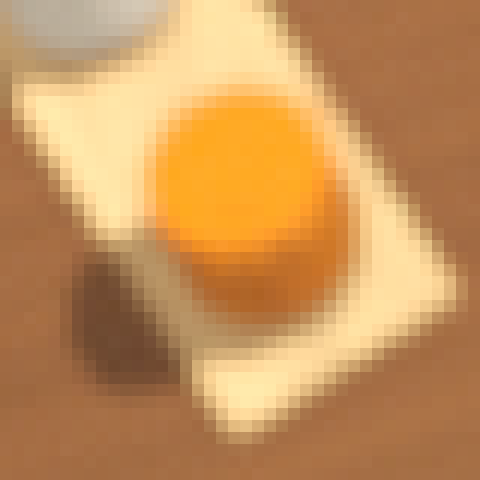

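View pics/t_c.png

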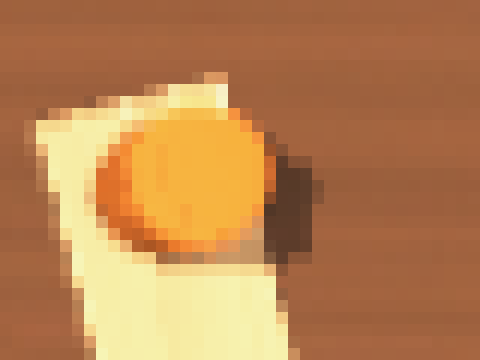

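```bash
cat > m2.py <<'E'
from h import *
print("cap top tri",tri((149.3,243.7),(346.5,174.5)))
print("stud tip tri",tri((270.2,151.9),(223.3,220.3)))
print("flange top z.02",onz("top",(224.5,220.0),.02))
d=lambda x,y:(x/10-.5+185,y/10-.5+170)
s=lambda x,y:(x/12-.5+255,y/12-.5+145)
# jaws yellow, centre at z~.055-.05
for p in ((207,204),(482,162)):print("yellow",onz("top",d(*p),.052))
for p in ((214,222),(487,181)):print("prong in top edge-ish",onz("top",d(*p),.058))
for a,b in (((229,404),(212,245)),((558,240),(490,205))):print("prong lips tri",tri(s(*a),d(*b)))
th=np.radians(9.8);R=np.array([[np.cos(th),-np.sin(th)],[np.sin(th),np.cos(th)]]);c=np.array([.5136,.0636])
for nm,x in (("stud",-.0475),("seat",.0475)):print(nm,c+R@[x,0])
for n in("scene","top"):
  h,sat,v=[cv2.cvtColor(cv2.imread(f"pics/{n}0.png"),cv2.COLOR_BGR2HSV).astype(int)[...,i] for i in range(3)]
  m=np.zeros_like(h,bool);m[(slice(100,150) if n=="scene" else slice(190,245)),(slice(340,400) if n=="scene" else slice(105,150))]=1
  m&=(h>15)&(h<30)&(sat>(140 if n=="scene" else 110))&(v>190)
  q=np.argwhere(m)[:,::-1]
  k,l,st,cc=cv2.connectedComponentsWithStats(m.astype(np.uint8));print(st[1:],cc[1:])
  i=1+np.argmax(st[1:,4]);q=np.argwhere(l==i)[:,::-1];print(n,cv2.minAreaRect(q.astype(np.float32)))
  for z in(.03,.033):
    W=np.array([onz(n,u,z)[:2]*1000 for u in q],np.float32);print(n,z,cv2.minAreaRect(W))
print(np.array([proj("scene",(x,.0636,.02)) for x in (.46,.47)]))
E
python3 m2.py
```

```text
cap top tri [ 0.61023595 -0.30856358  0.04601616]
stud tip tri [0.46388917 0.05724569 0.04394597]
flange top z.02 [0.4638704 0.0545076 0.02     ]
yellow [0.55296943 0.11214248 0.052     ]
yellow [0.5675244  0.03020338 0.052     ]
prong in top edge-ish [0.54729707 0.10903068 0.058     ]
prong in top edge-ish [0.56145244 0.02817751 0.058     ]
prong lips tri [0.53367061 0.0791162  0.01562295]
prong lips tri [0.56603095 0.05544405 0.11633019]
stud [0.46679312 0.05551505]
seat [0.56040688 0.07168495]
[[348 108  44  31 170]] [[368.87058824 123.04117647]]
scene ((369.3257141113281, 123.24771881103516), (51.27949142456055, 3.9678754806518555), 35.134193420410156)
scene 0.03 ((461.0548095703125, 364.9947814941406), (151.57276916503906, 14.546226501464844), 20.965652465820312)
scene 0.033 ((463.189208984375, 363.0055236816406), (151.07444763183594, 14.498422622680664), 20.96565818786621)
[[115 195  18  46 156]] [[123.53846154 217.16666667]]
top ((123.64999389648438, 217.45001220703125), (48.066627502441406, 3.4785056114196777), 71.56505584716797)
top 0.03 ((464.47149658203125, 361.6581726074219), (147.33351135253906, 10.605966567993164), 21.005619049072266)
top 0.033 ((464.54443359375, 360.53173828125), (146.91629028320312, 10.57593822479248), 21.00562858581543)
[[271.09334865 155.6792829 ]
 [272.52588836 158.38784747]]
```

```bash
cat > m3.py <<'E'
from h import *
d=lambda x,y:(x/10-.5+185,y/10-.5+170)
s=lambda x,y:(x/12-.5+255,y/12-.5+145)
th=np.radians(9.9);R=np.array([[np.cos(th),-np.sin(th)],[np.sin(th),np.cos(th)]])
P=[]
for a,b in (((229,404),(490,212)),((558,240),(212,252))):print("prong lips tri",tri(s(*a),d(*b)))
for a,b in (((229,400),(490,205)),((558,238),(210,245))):
  for n,q in(("scene",s(*a)),("top",d(*b))):print(n,onz(n,q,.058))
for a,b in (((300,482),(472,125)),((630,308),(195,165))):
  print("hinge blk tri",tri(s(*a),d(*b)))
  for n,q in(("scene",s(*a)),("top",d(*b))):print(n,onz(n,q,.058))
for st in ((.464,.0555),(.4668,.0555)):
  seat=np.array(st)+R@[.095,0]
  print("seat",seat)
  for L,(x,y,z) in dict(lipL=(-.0085,.042,.022),lipR=(-.0085,-.042,.022),hL=(.0105,.042,.0195),hR=(.0105,-.042,.0195),yl=(.0015,.042,.012)).items():
    X=np.r_[seat+R@[x,y],.036+z]
    u=proj("top",X);w=proj("scene",X);print(L,"top",(u-[185,170]+.5)*10,"scene",(w-[255,145]+.5)*12)
  X=np.r_[st,.046];u=proj("top",X);w=proj("scene",X);print("studtip","top",(u-[185,170]+.5)*10,"scene",(w-[255,145]+.5)*12)
  X=np.r_[st,.02];u=proj("top",X);w=proj("scene",X);print("flange","top",(u-[185,170]+.5)*10,"scene",(w-[255,145]+.5)*12)
E
python3 m3.py
```

```text
prong lips tri [0.55290014 0.02855984 0.05512889]
prong lips tri [0.53909474 0.1113858  0.05436176]
scene [0.55416493 0.02946581 0.058     ]
top [0.55432873 0.02708998 0.058     ]
scene [0.54135214 0.11175803 0.058     ]
top [0.54042454 0.11000363 0.058     ]
hinge blk tri [0.57840332 0.03408213 0.05786037]
scene [0.57877452 0.03503516 0.058     ]
top [0.57803953 0.03309928 0.058     ]
hinge blk tri [0.56449404 0.1162232  0.05952389]
scene [0.56386974 0.11810982 0.058     ]
top [0.56414424 0.11523047 0.058     ]
seat [0.55758539 0.07183326]
lipL top [204.31502737 239.59735179] scene [559.21468546 240.23375552]
lipR top [483.78133911 197.7811223 ] scene [231.1799022 408.908352 ]
hL top [196.5673139  177.13365863] scene [609.32830749 308.08337646]
hR top [475.07327508 135.44707145] scene [280.34334337 479.39936753]
yl top [204.35675363 208.49016112] scene [581.81067267 299.6924583 ]
studtip top [389.28508794 506.44648999] scene [175.95544315  86.15138117]
flange top [396.78058875 504.4955033 ] scene [173.04388882 157.63532154]
seat [0.56038539 0.07183326]
lipL top [204.61483661 230.1944551 ] scene [564.76185808 249.97025456]
lipR top [484.03985481 188.38233038] scene [236.41511373 419.09329157]
hL top [196.86723754 167.77221499] scene [614.97624075 317.97026298]
hR top [475.33218849 126.08970854] scene [285.67835407 489.74459234]
yl top [204.65353184 199.18669113] scene [587.36910788 309.47453583]
studtip top [389.55569074 497.06779848] scene [180.83117826  95.36483357]
flange top [397.04353624 495.34516254] scene [177.82503662 166.76552156]
```

```bash
python3 - <<'E'
import cv2
def crop(src,x,y,w,h,k,o):
    im=cv2.imread(f"pics/{src}.png")[y:y+h,x:x+w];cv2.imwrite(f"pics/{o}.png",cv2.resize(im,None,fx=k,fy=k,interpolation=cv2.INTER_CUBIC))
crop("scene0",370,50,140,170,3.5,"s_box")
crop("top0",60,80,90,170,3.5,"t_box")
E
python3 - <<'E'
from h import *
from scipy.spatial.transform import Rotation as Ro
print(Ro.from_quat(read_state()["eef_rot"]).as_matrix())
E
```

```text
[[-2.63689061e-04  2.41416253e-01  9.70421621e-01]
 [-1.22481522e-03  9.70420849e-01 -2.41416394e-01]
 [-9.99999215e-01 -1.25224603e-03  3.98009381e-05]]
```

View pics/s_box.png

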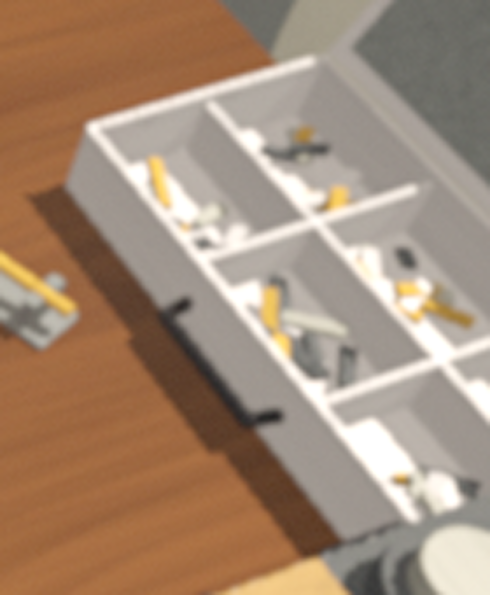

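View pics/t_box.png

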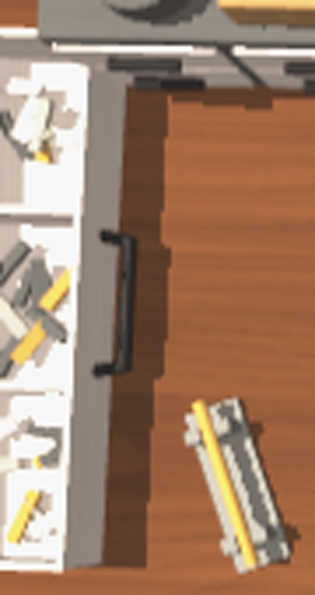

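```bash
python3 - <<'E'
from h import *
s=lambda x,y:(x/3.5-.5+370,y/3.5-.5+50)
t=lambda x,y:(x/3.5-.5+60,y/3.5-.5+80)
print("corner",tri(s(92,128),t(64,568)))
print("foot", onz("top",t(103,565),0),onz("scene",s(68,188),0))
print("top edge mid at z", [onz("top",t(77,230),z) for z in(.06,.08)])
print("handle tri",tri(s(172,312),t(133,370)), tri(s(250,418),t(130,235)))
E
```

```text
corner [0.39164187 0.48269873 0.06739902]
foot [0.38755261 0.47854303 0.        ] [0.39296346 0.48266079 0.        ]
top edge mid at z [array([0.67787963, 0.48696176, 0.06      ]), array([0.67423369, 0.47679831, 0.08      ])]
handle tri [0.56395531 0.45359408 0.03201468] [0.67867124 0.45150191 0.03962235]
```

Emit:
{"name": "arm_command", "arguments": {"targets": [0,0,0,0.2,-0.4,0.9,1,0,0,0,0.2,-0.4,0.9,1,0,0,0,0.2,-0.4,0.9,1,0,0,0,0.2,-0.4,0.9,1,0,0,0,0.2,-0.4,0.9,1,0,0,0,0.2,-0.4,0.9,1,0,0,0,0.2,-0.4,0.9,1,0,0,0,0.2,-0.4,0.9,1,0,0,0,0.2,-0.4,0.9,1,0,0,0,0.2,-0.4,0.9,1,0,0,0,0.2,-0.4,0.9,1,0,0,0,0.2,-0.4,0.9,1], "newtons": 25}}

```text
time: 1.1
ee_pos: [0.386, 0.4189, 0.1534]
eef_rot: [0.079, 0.704, -0.084, 0.7]
ft_force: [0.8, -0.2, 0.7]
width: 0.0868
```

```bash
cat > plan.py <<'E'
import sys
from h import *
from scipy.spatial.transform import Rotation as Ro
# args: x y z(TCP) yaw(deg of tool y)  -> remaining rotation (units 45deg, tool) and shift in CURRENT tool axes & in FINAL axes
def main(x,y,z,yaw):
    s=read_state();R=Ro.from_quat(s["eef_rot"]);p=s["ee_pos"]
    a=np.radians(yaw);ty=np.array([np.cos(a),np.sin(a),0]);tx=np.array([0,0,-1.]);G=Ro.from_matrix(np.c_[tx,ty,np.cross(tx,ty)])
    rv=(R.inv()*G).as_rotvec();d=np.array([x,y,z])-p
    M=R.as_matrix();print("t",round(s["time"],2),"pos",p.round(4),"yaw",np.degrees(np.arctan2(M[1,1],M[0,1])).round(2),"w",s["width"].round(4),"F",s["ft_force"].round(2),"q",s["joint_positions"].round(2))
    print("turn units",(rv/np.radians(45)).round(3),"shift now-axes",(R.inv().apply(d)/.025).round(3),"final-axes",(G.inv().apply(d)/.025).round(3))
main(*map(float,sys.argv[1:5]))
E
python3 plan.py .463 .363 .12 111
```

```text
Traceback (most recent call last):
  File "plan.py", line 11, in <module>
    main(*map(float,sys.argv[1:5]))
    ~~~~^^^^^^^^^^^^^^^^^^^^^^^^^^^
  File "plan.py", line 9, in main
    M=R.as_matrix();print("t",round(s["time"],2),"pos",p.round(4),"yaw",np.degrees(np.arctan2(M[1,1],M[0,1])).round(2),"w",s["width"].round(4),"F",s["ft_force"].round(2),"q",s["joint_positions"].round(2))
                                                                                                                           ^^^^^^^^^^^^^^^^
AttributeError: 'float' object has no attribute 'round'
```

```bash
sed -i 's/s\["width"\].round(4)/round(s["width"],4)/' plan.py; python3 plan.py .463 .363 .12 111
```

```text
t 1.1 pos [0.386  0.4189 0.1534] yaw 76.74 w 0.0868 F [ 0.75 -0.19  0.65] q [-0.98  0.26  0.09  1.7  -0.03  1.19  0.45]
turn units [-0.761 -0.009  0.007] shift now-axes [ 1.327 -1.462  3.518] final-axes [ 1.335 -3.193  2.074]
```

Emit:
{"name": "arm_command", "arguments": {"targets": [-0.14,0,0,0.2,0,0,1,-0.14,0,0,0.2,0,0,1,-0.14,0,0,0.2,0,0,1,-0.14,0,0,0.2,0,0,1,-0.14,0,0,0.2,0,0,1,-0.06,0,0,0.2,0,0,1,0,0,0,0,-0.8,0.5,1,0,0,0,0,-0.8,0.5,1,0,0,0,0,-0.8,0.5,1,0,0,0,0,-0.8,0.6,1,0,0,0,0,0,0,1]}}

```text
time: 2.02
ee_pos: [0.4705, 0.3537, 0.1159]
eef_rot: [-0.141, 0.699, 0.132, 0.689]
ft_force: [0.1, -1.1, 1.2]
width: 0.0871
```

```bash
python3 plan.py .463 .363 .033 111; python3 - <<'E'
from h import *
for n in("scene","top"):
    im=camera(n); cv2.imwrite(f"pics/{n}1.png",im[:,:,::-1])
a=cv2.imread("pics/scene1.png")[60:200,280:460];b=cv2.imread("pics/top1.png")[150:290,60:240]
cv2.imwrite("pics/a1.png",np.hstack([cv2.resize(a,(399,310)),cv2.resize(b,(399,310))]))
E
```

```text
t 2.02 pos [0.4705 0.3537 0.1159] yaw 112.33 w 0.0871 F [ 0.1  -1.08  1.22] q [-0.79  0.34  0.07  1.68 -0.02  1.14  1.25]
turn units [ 0.029 -0.021  0.013] shift now-axes [ 3.315  0.489 -0.083] final-axes [ 3.318  0.453 -0.149]
```

View pics/a1.png

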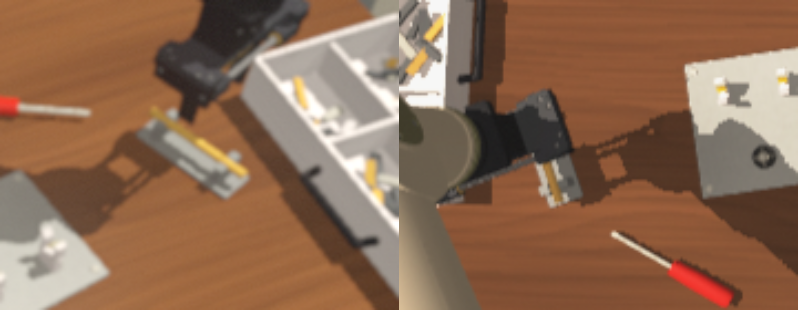

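Emit:
{"name": "arm_command", "arguments": {"targets": [0.03,-0.02,0.01,0.2,0.45,-0.1,1,0,0,0,0.6,0,0,1,0,0,0,0.6,0,0,1,0,0,0,0.6,0,0,1,0,0,0,0.6,0,0,1,0,0,0,0.5,0,0,1,0,0,0,0,0,0,1]}}

```text
time: 2.7
ee_pos: [0.4515, 0.3744, 0.0354]
eef_rot: [-0.131, 0.696, 0.135, 0.693]
ft_force: [-1.0, -0.4, 0.2]
width: 0.0869
```

```bash
python3 plan.py .463 .363 .033 111
```

```text
t 2.7 pos [0.4515 0.3744 0.0354] yaw 111.7 w 0.0869 F [-0.99 -0.39  0.18] q [-0.81  0.42  0.05  1.76 -0.03  0.96  1.21]
turn units [ 0.016 -0.004 -0.007] shift now-axes [ 0.091 -0.596  0.26 ] final-axes [ 0.095 -0.592  0.267]
```

Emit:
{"name": "arm_command", "arguments": {"targets": [0,0,0,0,0,0,1,0,0,0,0,0,0,1]}}

```text
time: 2.87
ee_pos: [0.4494, 0.3758, 0.0354]
eef_rot: [-0.132, 0.696, 0.136, 0.692]
ft_force: [-0.6, 0.6, 0.1]
width: 0.087
```

```bash
python3 plan.py .463 .363 .033 111
```

```text
t 2.87 pos [0.4494 0.3758 0.0354] yaw 111.86 w 0.087 F [-0.58  0.64  0.07] q [-0.81  0.42  0.05  1.76 -0.03  0.97  1.21]
turn units [ 0.019 -0.006 -0.007] shift now-axes [ 0.091 -0.678  0.315] final-axes [ 0.097 -0.673  0.325]
```

Emit:
{"name": "arm_command", "arguments": {"targets": [0.02,0,0,0.1,-0.65,0.3,1,0,0,0,0,0,0,1]}}

```text
time: 3.03
ee_pos: [0.4627, 0.3646, 0.0345]
eef_rot: [-0.127, 0.697, 0.131, 0.694]
ft_force: [0.8, -1.9, 0.0]
width: 0.0868
```

```bash
python3 plan.py .463 .363 .033 111
```

```text
t 3.03 pos [0.4627 0.3646 0.0345] yaw 111.05 w 0.0868 F [ 0.81 -1.89  0.03] q [-0.79  0.42  0.06  1.75 -0.04  0.96  1.23]
turn units [ 0.001 -0.004 -0.009] shift now-axes [ 0.058 -0.066 -0.012] final-axes [ 0.058 -0.066 -0.012]
```

Emit:
{"name": "arm_command", "arguments": {"targets": [0,0,0,0.05,0,0,0.5,0,0,0,0.03,0,0,0.3,0,0,0,0,0,0,0.2,0,0,0,0,0,0,0,0,0,0,0,0,0,0,0,0,0,0,0,0,0,0,0,0,0,0,0,0], "newtons": 25}}

```text
time: 3.62
ee_pos: [0.4641, 0.3654, 0.035]
eef_rot: [-0.126, 0.696, 0.132, 0.695]
ft_force: [-0.2, -0.2, -0.2]
width: 0.0482
```

```bash
python3 plan.py .463 .363 .033 111
```

```text
t 3.62 pos [0.4641 0.3654 0.035 ] yaw 110.99 w 0.0482 F [-0.19 -0.2  -0.2 ] q [-0.79  0.42  0.06  1.75 -0.04  0.96  1.23]
turn units [-0.     0.001 -0.011] shift now-axes [ 0.079 -0.075 -0.077] final-axes [ 0.079 -0.074 -0.077]
```

Emit:
{"name": "arm_command", "arguments": {"targets": [0,0,0,0.08,-0.07,-0.07,0,0,0,0,0,0,0,0,0,0,0,0,0,0,0,0,0,0,0,0,0,0,0,0,0,0,0,0,0,0,0,0,0,0,0,0,0,0,0,0,0,0,0,0,0,0,0,0,0,0,0,0,0,0,0,0,0]}}

```text
time: 4.37
ee_pos: [0.4646, 0.3616, 0.0354]
eef_rot: [-0.126, 0.695, 0.131, 0.696]
ft_force: [0.8, -0.4, 0.1]
width: 0.001
```

```bash
python3 plan.py .463 .363 .033 111
```

```text
t 4.37 pos [0.4646 0.3616 0.0354] yaw 110.91 w 0.001 F [ 0.8  -0.35  0.1 ] q [-0.79  0.42  0.06  1.76 -0.04  0.96  1.23]
turn units [-0.002  0.002 -0.009] shift now-axes [ 0.097  0.074 -0.038] final-axes [ 0.097  0.075 -0.038]
```

```bash
python3 - <<'E'
from h import *
for n in("scene","top"):
    im=camera(n); cv2.imwrite(f"pics/{n}2.png",im[:,:,::-1])
a=cv2.imread("pics/scene2.png")[80:170,320:420];b=cv2.imread("pics/top2.png")[180:260,80:180]
cv2.imwrite("pics/a2.png",np.hstack([cv2.resize(a,(400,360),interpolation=2),cv2.resize(b,(400,360),interpolation=2)]))
s=read_state()
from scipy.spatial.transform import Rotation as Ro
g=s["ee_pos"]+Ro.from_quat(s["eef_rot"]).apply([.003,0,0]);tip=s["ee_pos"]+Ro.from_quat(s["eef_rot"]).apply([.022,0,0])
print(g,tip,proj("scene",g),proj("top",g),proj("scene",tip))
E
```

```text
[0.46456628 0.36166844 0.03210671] [0.46455372 0.36180263 0.01310719] [368.44159873 123.45748842] [123.36295563 217.33720686] [367.03665113 127.91302976]
```

View pics/a2.png

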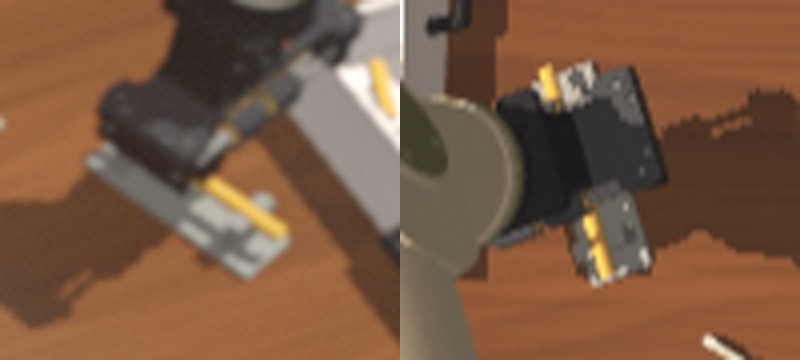

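```bash
python3 - <<'E'
from h import *
a=cv2.imread("pics/scene2.png")[90:150,340:400]
cv2.imwrite("pics/a3.png",cv2.resize(a,(600,600),interpolation=2))
print(read_state()["width"])
E
```

```text
0.0006717316270166429
```

View pics/a3.png

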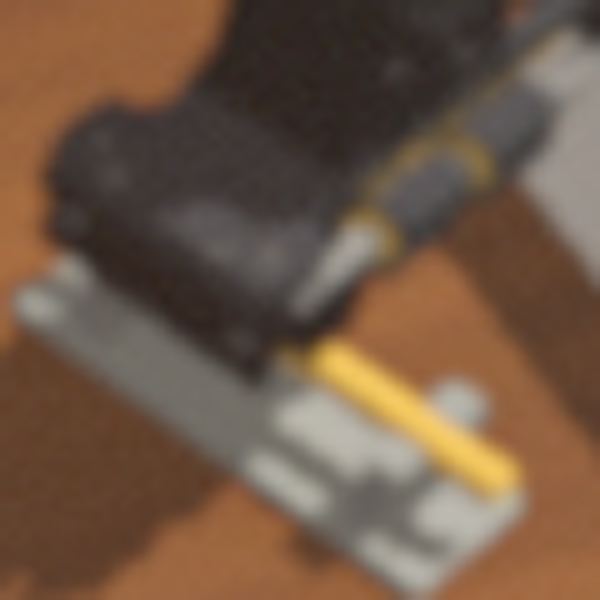

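Emit:
{"name": "arm_command", "arguments": {"targets": [0,0,0,-0.3,0,0,0,0,0,0,-0.3,0,0,0,0,0,0,-0.3,0,0,0,0,0,0,-0.3,0,0,0,0,0,0,-0.3,0,0,0,0,0,0,-0.3,0,0,0,0,0,0,-0.3,0,0,0,0,0,0,0,0,0,0]}}

```text
time: 5.13
ee_pos: [0.4645, 0.3616, 0.0935]
eef_rot: [-0.126, 0.695, 0.131, 0.696]
ft_force: [1.0, 0.1, 0.5]
width: 0.0004
```

```bash
python3 - <<'E'
from h import *
for n in("scene","top"):
    im=camera(n); cv2.imwrite(f"pics/{n}3.png",im[:,:,::-1])
a=cv2.imread("pics/scene3.png")[80:170,320:420];b=cv2.imread("pics/top3.png")[180:260,80:180]
cv2.imwrite("pics/a4.png",np.hstack([cv2.resize(a,(400,360),interpolation=2),cv2.resize(b,(400,360),interpolation=2)]))
E
```

```text
(no output)
```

View pics/a4.png

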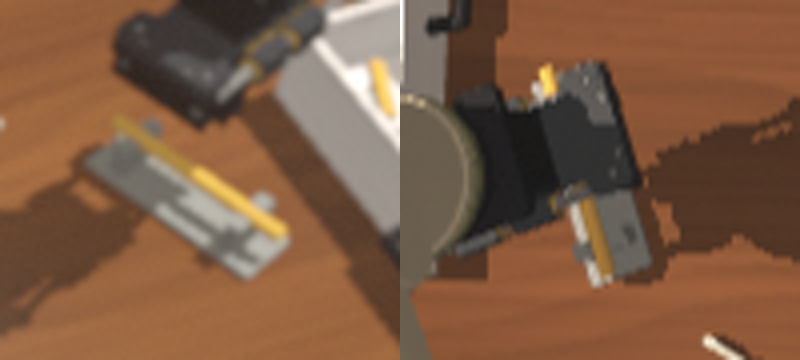

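```bash
python3 - <<'E'
from h import *
for z in (.0715,.09,.14,.2): print(z,(proj("scene",(.4645,.3616,z))-[320,80])*4,(proj("top",(.4645,.3616,z))-[80,180])*[4,4.5]+[400,0])
E
python3 -c "
import cv2
a=cv2.imread('pics/scene3.png')[60:140,320:420]
cv2.imwrite('pics/a5.png',cv2.resize(a,(800,600),interpolation=2))"
```

```text
0.0715 [206.09535398 135.18014858] [553.34738349 169.02708228]
0.09 [212.18877725 116.29805683] [543.31827226 169.47857331]
0.14 [229.49237674  62.67825408] [514.26387726 170.78654551]
0.2 [252.02564147  -7.14705656] [475.1030007  172.54949179]
```

View pics/a5.png

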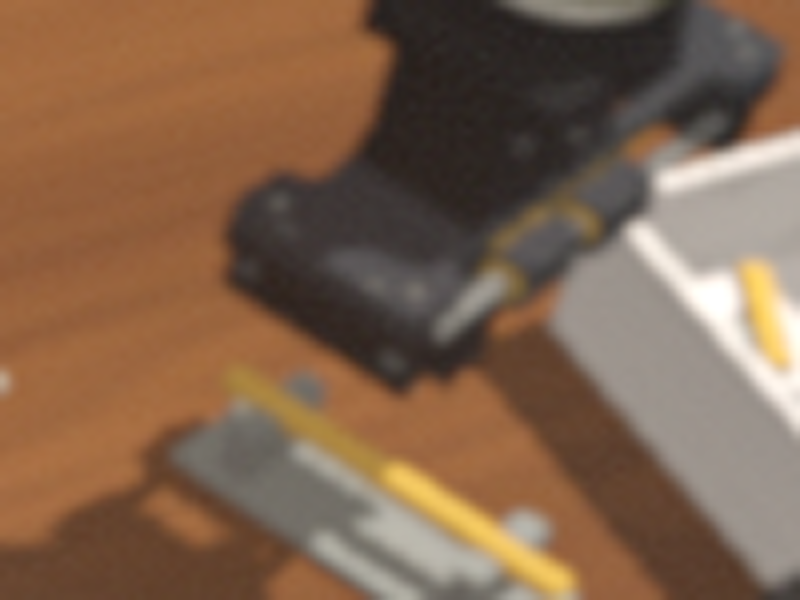

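```bash
python3 - <<'E'
from h import *
j=np.array([-.358,.933,0]);r=np.array([.933,.358,0]);c=np.array([.4645,.3616,0])
for nm,v in dict(jp=j*.095,jm=-j*.095,rp=r*.0375,rm=-r*.0375,j0=0*j).items():
  for z in(.1415,.09,.07):
    u=proj("scene",c+v+[0,0,z]);t=proj("top",c+v+[0,0,z]);print(nm,z,((u-[320,60])*[8,7.5]).round(),((t-[80,180])*[4,4.5]+[400,0]).round())
E
```

```text
jp 0.1415 [635. 137.] [382. 223.]
jp 0.09 [595. 242.] [418. 219.]
jp 0.07 [579. 281.] [432. 218.]
jm 0.1415 [273. 400.] [645. 118.]
jm 0.09 [243. 502.] [668. 120.]
jm 0.07 [232. 539.] [676. 120.]
rp 0.1415 [552. 321.] [496. 113.]
rp 0.09 [512. 424.] [527. 114.]
rp 0.07 [498. 462.] [538. 115.]
rm 0.1415 [371. 209.] [531. 229.]
rm 0.09 [339. 313.] [560. 225.]
rm 0.07 [327. 352.] [570. 223.]
j0 0.1415 [460. 264.] [513. 171.]
j0 0.09 [424. 368.] [543. 169.]
j0 0.07 [411. 406.] [554. 169.]
```

```bash
python3 -c "
import cv2,numpy as np
a=cv2.imread('pics/top3.png')[180:240,160-80:160]
a=cv2.convertScaleAbs(a,alpha=2.0,beta=10)
b=cv2.imread('pics/scene3.png')[65:125,340:420]
b=cv2.convertScaleAbs(b,alpha=2.0,beta=10)
cv2.imwrite('pics/a6.png',cv2.resize(a,(800,600),interpolation=0));cv2.imwrite('pics/a7.png',cv2.resize(b,(800,600),interpolation=0))"
```

```text
(no output)
```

View pics/a6.png

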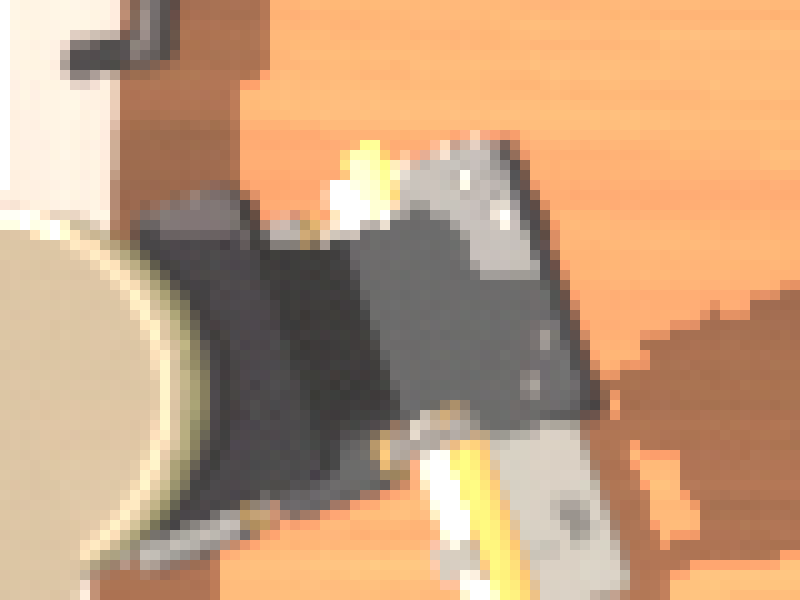

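View pics/a7.png

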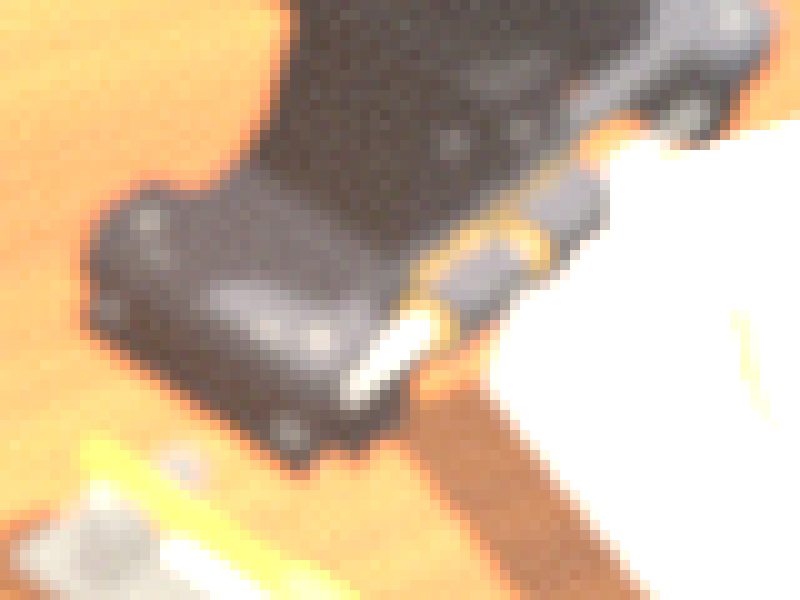

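```bash
python3 - <<'E'
from h import *
s=lambda x,y:(x/10-.5+340,y/10-.5+65)
t=lambda x,y:(x/10-.5+80,y/10-.5+180)
print(tri(s(300,465),t(520,140)),tri(s(88,325),t(603,412)))
print(tri(s(300,410),t(508,140)),tri(s(90,230),t(595,412)))
c=np.array([.4645,.3616,0]);j=np.array([-.358,.933,0]);r=np.array([.933,.358,0])
print(c-j*.095+r*.0375,c-j*.095-r*.0375)
E
```

```text
[0.5314941  0.28948522 0.17534269] [0.46071726 0.26962829 0.16460421]
[0.53045388 0.28542821 0.19484972] [0.46224558 0.26073699 0.20106678]
[0.5334975 0.28639   0.       ] [0.4635225 0.25954   0.       ]
```

```bash
python3 - <<'E'
from h import *
b=cv2.convertScaleAbs(cv2.imread('pics/scene1.png')[60:120,330:410],alpha=2.0,beta=10)
cv2.imwrite('pics/a8.png',cv2.resize(b,(800,600),interpolation=0))
c=np.array([.4705,.3537,0]);j=np.array([-.379,.925,0]);r=np.array([.925,.379,0])
for z in(.094,.124,.165):
  for a in(.0435,.0585):
    for k in(-.0095,.0095): print(z,a,k,((proj("scene",c-j*a+r*k+[0,0,z])-[330,60]+.5)*10).round())
E
```

```text
0.094 0.0435 -0.0095 [297. 572.]
0.094 0.0435 0.0095 [353. 610.]
0.094 0.0585 -0.0095 [262. 601.]
0.094 0.0585 0.0095 [318. 640.]
0.124 0.0435 -0.0095 [320. 493.]
0.124 0.0435 0.0095 [378. 532.]
0.124 0.0585 -0.0095 [284. 522.]
0.124 0.0585 0.0095 [342. 561.]
0.165 0.0435 -0.0095 [353. 379.]
0.165 0.0435 0.0095 [413. 418.]
0.165 0.0585 -0.0095 [316. 409.]
0.165 0.0585 0.0095 [376. 448.]
```

View pics/a8.png

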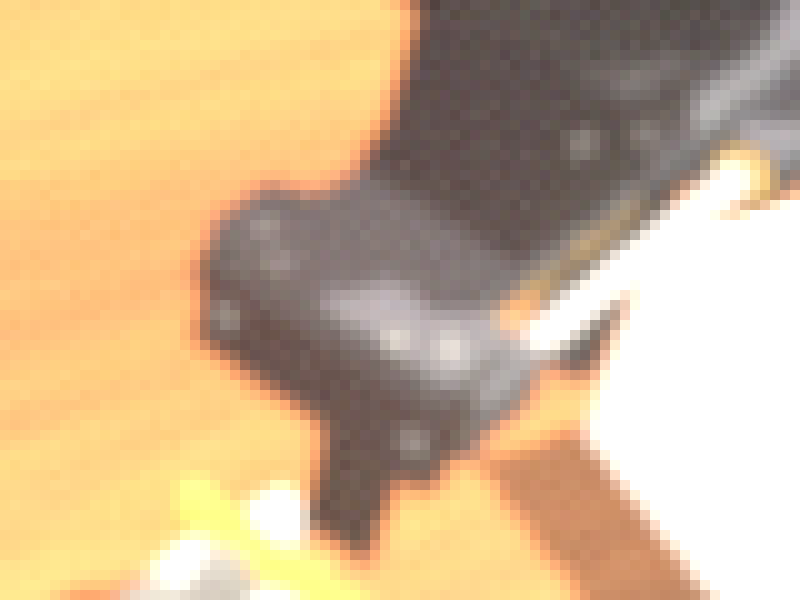

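Emit:
{"name": "arm_command", "arguments": {"targets": [0,0,0,0,-0.8,-0.3,0,0,0,0,0,-0.8,-0.3,0,0,0,0,0,-0.8,-0.3,0,0,0,0,0,-0.8,-0.3,0,0,0,0,0.5,-0.8,-0.3,0,0,0,0,0.5,-0.8,-0.3,0,0,0,0,0.5,0,0,0,0,0,0,0.3,0,0,0,0,0,0,0.3,0,0,0,0,0,0,0,0,0,0]}}

```text
time: 6.07
ee_pos: [0.4616, 0.2275, 0.0323]
eef_rot: [-0.127, 0.697, 0.131, 0.693]
ft_force: [-0.6, -0.7, 0.8]
width: 0.0004
```

```bash
python3 plan.py .464 .23 .03 111; python3 - <<'E'
from h import *
im=camera("scene")[:,:,::-1]; cv2.imwrite("pics/scene4.png",im)
cv2.imwrite("pics/a9.png",cv2.resize(cv2.convertScaleAbs(im[90:180,290:410],alpha=1.5,beta=10),(800,600),interpolation=2))
p=read_state()["ee_pos"]
for z in (.022,0,-.022): print(((proj("scene",p-[0,0,z])-[290,90]+.5)*6.667).round())
E
```

```text
t 6.07 pos [0.4616 0.2275 0.0323] yaw 111.06 w 0.0004 F [-0.61 -0.71  0.81] q [-0.65  0.29  0.12  1.95 -0.05  0.91  1.44]
turn units [ 0.001 -0.006 -0.008] shift now-axes [0.093 0.057 0.127] final-axes [0.093 0.058 0.126]
[236. 344.]
[243. 310.]
[250. 275.]
```

View pics/a9.png

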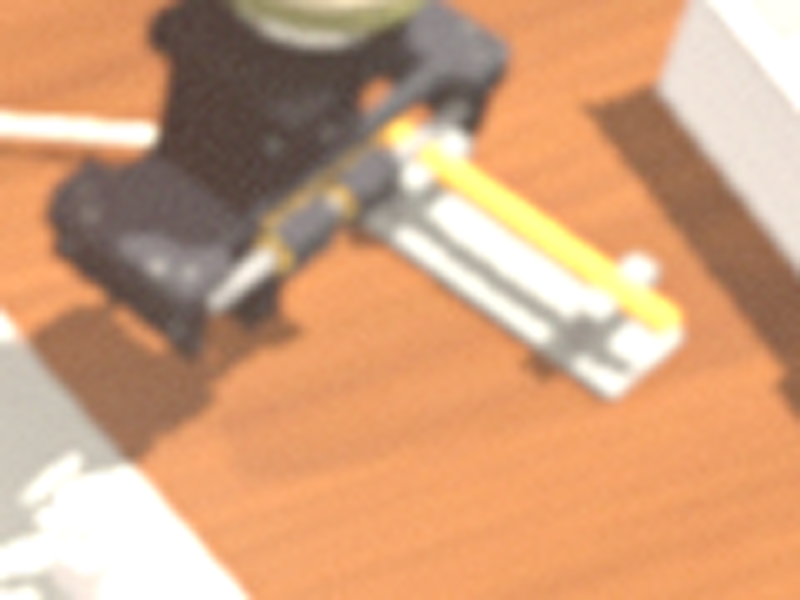

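Emit:
{"name": "arm_command", "arguments": {"targets": [0,0,0,0.2,0,0,0,0,0,0,0.1,0,0,0,0,0,0,0,0,0,0]}}

```text
time: 6.37
ee_pos: [0.4623, 0.23, 0.0259]
eef_rot: [-0.128, 0.696, 0.133, 0.694]
ft_force: [0.5, -0.5, 0.2]
width: 0.0006
```

Emit:
{"name": "arm_command", "arguments": {"targets": [0,0,0,0.1,0,0,0,0,0,0,0.1,0,0,0,0,0,0,0,0,0,0]}}

```text
time: 6.62
ee_pos: [0.4626, 0.2312, 0.021]
eef_rot: [-0.128, 0.696, 0.133, 0.694]
ft_force: [0.1, 0.6, 0.1]
width: 0.0007
```

Emit:
{"name": "arm_command", "arguments": {"targets": [0,0,0,0.1,0,0,0,0,0,0,0.1,0,0,0,0,0,0,0,0,0,0]}}

```text
time: 6.87
ee_pos: [0.4628, 0.2314, 0.0157]
eef_rot: [-0.128, 0.696, 0.133, 0.694]
ft_force: [0.0, 0.2, 0.0]
width: 0.0003
```

Fingertips should already have hit the bench by the book (TCP 22 mm); no force yet, so the stated tip offset is indeed off. Continue feeling down.

Emit:
{"name": "arm_command", "arguments": {"targets": [0,0,0,0.1,0,0,0,0,0,0,0.1,0,0,0,0,0,0,0,0,0,0]}}

```text
time: 7.12
ee_pos: [0.4628, 0.2314, 0.0103]
eef_rot: [-0.128, 0.696, 0.133, 0.694]
ft_force: [0.1, 0.2, 0.8]
width: 0.0006
```

Emit:
{"name": "arm_command", "arguments": {"targets": [0,0,0,0.1,0,0,0,0,0,0,0.1,0,0,0,0,0,0,0,0,0,0]}}

```text
time: 7.37
ee_pos: [0.4628, 0.2314, 0.0047]
eef_rot: [-0.128, 0.696, 0.133, 0.694]
ft_force: [0.3, -0.1, -0.8]
width: 0.0005
```

Emit:
{"name": "arm_command", "arguments": {"targets": [0,0,0,0.08,0,0,0,0,0,0,0.05,0,0,0,0,0,0,0,0,0,0]}}

```text
time: 7.62
ee_pos: [0.4628, 0.2313, 0.001]
eef_rot: [-0.128, 0.696, 0.133, 0.694]
ft_force: [-0.1, -0.2, -0.2]
width: 0.0003
```

Emit:
{"name": "arm_command", "arguments": {"targets": [0,0,0,0.05,0,0,0,0,0,0,0.05,0,0,0,0,0,0,0,0,0,0]}}

```text
time: 7.87
ee_pos: [0.463, 0.2315, -0.0005]
eef_rot: [-0.128, 0.696, 0.133, 0.694]
ft_force: [0.1, -0.9, -0.4]
width: 0.0004
```

Emit:
{"name": "arm_command", "arguments": {"targets": [0,0,0,0.05,0,0,0,0,0,0,0.05,0,0,0]}}

```text
time: 8.03
ee_pos: [0.4632, 0.2317, -0.0009]
eef_rot: [-0.128, 0.696, 0.133, 0.694]
ft_force: [-11.5, -5.2, 27.5]
width: 0.0003
```

Emit:
{"name": "arm_command", "arguments": {"targets": [0,0,0,0.05,0,0,0,0,0,0,0.05,0,0,0]}}

```text
time: 8.2
ee_pos: [0.4632, 0.2317, -0.0008]
eef_rot: [-0.127, 0.696, 0.133, 0.694]
ft_force: [-7.5, -4.1, 20.2]
width: 0.0004
```

Emit:
{"name": "arm_command", "arguments": {"targets": [0,0,0,0.05,0,0,0,0,0,0,0.05,0,0,0]}}

```text
time: 8.37
ee_pos: [0.4632, 0.2316, -0.0008]
eef_rot: [-0.127, 0.696, 0.133, 0.694]
ft_force: [-7.3, -4.5, 20.4]
width: 0.0003
```

Emit:
{"name": "arm_command", "arguments": {"targets": [0,0,0,-0.8,0,0,0.7,0,0,0,-0.8,0,0,0.7,0,0,0,-0.8,0,0,0.7,0,0,0,-0.4,0.8,0.3,0.7,0,0,0,0,0.8,0.3,0.7,0,0,0,0,0.8,0.3,0.7,0,0,0,0,0.8,0.3,0.7,0,0,0,0,0.8,0.3,0.7,0,0,0,0,0.7,0.3,0.7,0,0,0,0,0,0,0.7,0,0,0,0,0,0,0.7]}}

```text
time: 9.28
ee_pos: [0.4635, 0.3613, 0.0733]
eef_rot: [-0.125, 0.696, 0.132, 0.694]
ft_force: [0.1, -0.8, -0.6]
width: 0.059
```

```bash
python3 plan.py .4635 .3625 .0115 111
```

```text
t 9.28 pos [0.4635 0.3613 0.0733] yaw 111.02 w 0.059 F [ 0.11 -0.83 -0.64] q [-0.79  0.37  0.07  1.74 -0.04  1.03  1.23]
turn units [ 0.    -0.    -0.013] shift now-axes [2.473 0.018 0.018] final-axes [2.473 0.043 0.018]
```

Emit:
{"name": "arm_command", "arguments": {"targets": [0,0,-0.01,0.5,0.04,0.02,0.7,0,0,0,0.5,0,0,0.7,0,0,0,0.5,0,0,0.7,0,0,0,0.5,0,0,0.7,0,0,0,0.25,0,0,0.7,0,0,0,0.1,0,0,0.7,0,0,0,0,0,0,0.7]}}

```text
time: 9.87
ee_pos: [0.4632, 0.3562, 0.0059]
eef_rot: [-0.128, 0.697, 0.126, 0.694]
ft_force: [-0.0, 0.3, 0.2]
width: 0.061
```

```bash
python3 plan.py .4635 .3625 .0115 111
```

```text
t 9.87 pos [0.4632 0.3562 0.0059] yaw 110.74 w 0.061 F [-0.04  0.32  0.18] q [-0.79  0.46  0.06  1.78 -0.04  0.91  1.23]
turn units [-0.006 -0.005  0.003] shift now-axes [-0.225  0.229  0.098] final-axes [-0.224  0.23   0.1  ]
```

Emit:
{"name": "arm_command", "arguments": {"targets": [0,0,0,-0.22,0.23,0.1,0.6,0,0,0,0,0,0,0.5,0,0,0,0,0,0,0.4]}}

```text
time: 10.12
ee_pos: [0.4641, 0.3624, 0.0124]
eef_rot: [-0.128, 0.697, 0.126, 0.694]
ft_force: [-0.1, -0.5, -0.2]
width: 0.0484
```

```bash
python3 plan.py .4635 .3625 .0115 111
```

```text
t 10.12 pos [0.4641 0.3624 0.0124] yaw 110.67 w 0.0484 F [-0.06 -0.51 -0.19] q [-0.79  0.46  0.06  1.76 -0.03  0.93  1.22]
turn units [-0.007 -0.005  0.003] shift now-axes [ 0.034  0.012 -0.022] final-axes [ 0.034  0.012 -0.022]
```

Emit:
{"name": "arm_command", "arguments": {"targets": [0,0,0,0.03,0,0,0.1,0,0,0,0,0,0,0,0,0,0,0,0,0,0,0,0,0,0,0,0,0,0,0,0,0,0,0,0,0,0,0,0,0,0,0,0,0,0,0,0,0,0,0,0,0,0,0,0,0], "newtons": 30}}

```text
time: 10.78
ee_pos: [0.4659, 0.3615, 0.0136]
eef_rot: [-0.128, 0.696, 0.125, 0.696]
ft_force: [0.1, -0.4, 0.3]
width: 0.0108
```

```bash
python3 plan.py .4635 .3625 .0115 111
```

```text
t 10.78 pos [0.4659 0.3615 0.0136] yaw 110.61 w 0.0108 F [ 0.08 -0.4   0.34] q [-0.79  0.45  0.07  1.76 -0.03  0.93  1.22]
turn units [-0.009 -0.001  0.004] shift now-axes [ 0.083  0.07  -0.078] final-axes [ 0.083  0.071 -0.078]
```

Emit:
{"name": "arm_command", "arguments": {"targets": [0,0,0,-0.4,0,0,0,0,0,0,-0.6,0,0,0,0,0,0,-0.7,0,0,0,0,0,0,-0.7,0,0,0,0,0,0,-0.2,-0.5,0,0,0,0,0,0,-0.9,-0.06,0,0,0,0,0,-0.9,-0.06,0,0,0,0,0,-0.9,-0.06,0,0,0,0,0,-0.9,-0.06,0,0,0,0,0,-0.9,-0.06,0,0,0,0,0,-0.9,-0.06,0,0,0,0,0,-0.9,-0.06,0]}}

```text
time: 11.78
ee_pos: [0.5153, 0.1934, 0.0835]
eef_rot: [-0.13, 0.696, 0.13, 0.694]
ft_force: [0.2, 0.4, -1.1]
width: 0.011
```

```bash
python3 plan.py .557 .0714 .08 9.8; python3 - <<'E'
from h import *
im=camera("scene")[:,:,::-1]; cv2.imwrite("pics/scene5.png",im)
cv2.imwrite("pics/a10.png",cv2.resize(im[80:230,220:420],(800,600),interpolation=2))
E
```

```text
t 11.78 pos [0.5153 0.1934 0.0835] yaw 111.19 w 0.011 F [ 0.19  0.39 -1.09] q [-0.57  0.29  0.15  1.83 -0.05  1.03  1.54]
turn units [ 2.253e+00 -1.000e-03  3.000e-03] shift now-axes [ 0.145 -5.154 -0.207] final-axes [0.142 0.814 5.094]
```

View pics/a10.png

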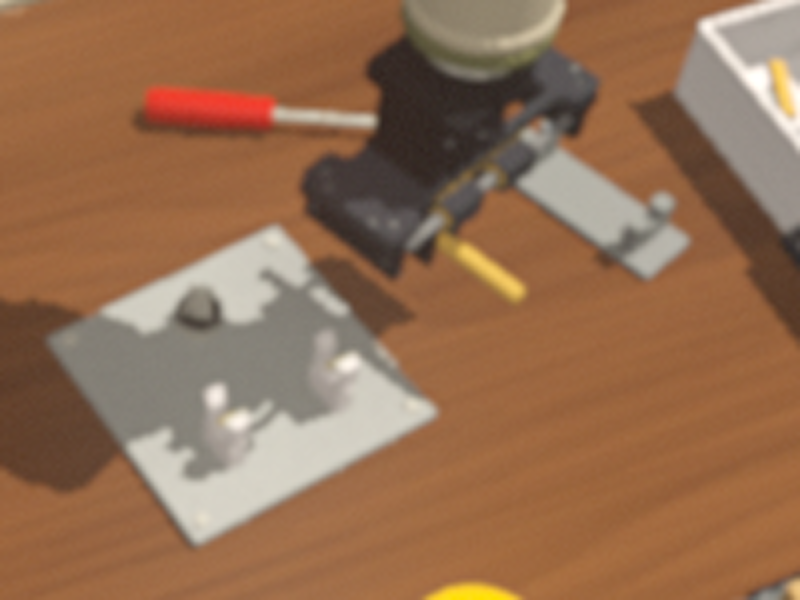

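Emit:
{"name": "arm_command", "arguments": {"targets": [0.15,0,0,0,0,0,0,0.15,0,0,0,0,0,0,0.15,0,0,0,0,0,0,0.15,0,0,0,0,0,0,0.15,0,0,0,0,0,0,0.15,0,0,0,0,0,0,0.15,0,0,0,0,0,0,0.15,0,0,0,0,0,0,0.15,0,0,0,0,0,0,0.15,0,0,0,0,0,0,0.15,0,0,0,0,0,0,0.15,0,0,0,0,0,0]}}

```text
time: 12.83
ee_pos: [0.5168, 0.1717, 0.0822]
eef_rot: [0.375, 0.598, -0.38, 0.598]
ft_force: [0.8, -0.4, -1.3]
width: 0.0109
```

```bash
python3 plan.py .557 .0714 .08 9.8
```

```text
t 12.83 pos [0.5168 0.1717 0.0822] yaw 25.47 w 0.0109 F [ 0.84 -0.37 -1.34] q [-0.73  0.29  0.38  1.85 -0.12  1.03  0.14]
turn units [0.348 0.007 0.008] shift now-axes [ 0.11  -0.275  4.313] final-axes [0.089 0.9   4.228]
```

Emit:
{"name": "arm_command", "arguments": {"targets": [0.14,0,0,0,0,0,0,0.12,0,0,0,0,0,0,0.06,0,0,0,0,0.3,0,0,0,0,0,0.2,0.7,0,0,0,0,0,0.2,0.7,0,0,0,0,0,0.2,0.7,0,0,0,0,0,0.2,0.7,0,0,0,0,0,0.1,0.5,0,0,0,0,0,0,0.2,0,0,0,0,0,0,0,0]}}

```text
time: 13.67
ee_pos: [0.5543, 0.0725, 0.0814]
eef_rot: [0.452, 0.541, -0.459, 0.54]
ft_force: [1.0, -0.3, -1.2]
width: 0.0108
```

```bash
python3 plan.py .557 .0714 .08 9.8
```

```text
t 13.67 pos [0.5543 0.0725 0.0814] yaw 9.73 w 0.0108 F [ 1.05 -0.3  -1.24] q [-0.61  0.34  0.47  1.81 -0.17  1.04  0.09]
turn units [-0.001  0.007  0.011] shift now-axes [0.054 0.1   0.061] final-axes [0.054 0.099 0.061]
```

```bash
python3 - <<'E'
from h import *
for n,(x,y,w,h) in dict(scene=(240,110,100,110),top=(170,150,100,90)).items():
    im=camera(n)[:,:,::-1]; cv2.imwrite(f"pics/{n}6.png",im)
    cv2.imwrite(f"pics/b_{n}.png",cv2.resize(cv2.convertScaleAbs(im[y:y+h,x:x+w],alpha=1.3),None,fx=5.4,fy=5.4,interpolation=2))
E
```

```text
(no output)
```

View pics/b_scene.png

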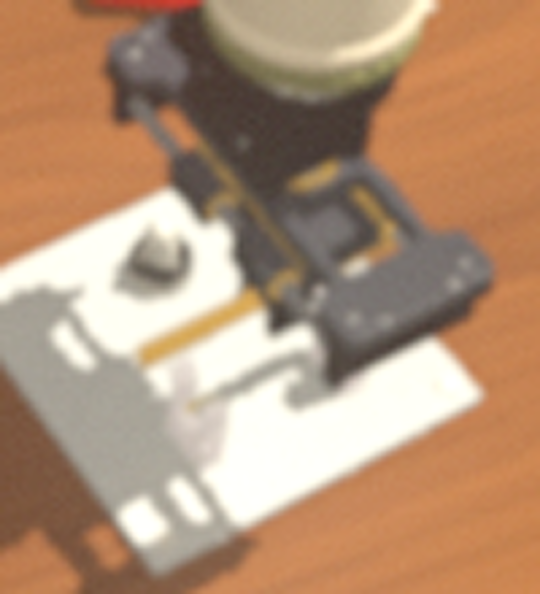

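View pics/b_top.png

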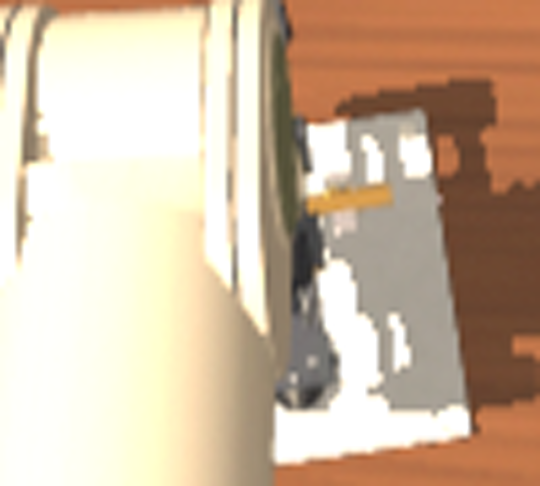

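```bash
python3 - <<'E'
from h import *
E=tri((266.4,175.2),(242.1,185.6));print(E)
for n in("scene","top"):
  im=cv2.imread(f"pics/{n}6.png");h,s,v=[cv2.cvtColor(im,cv2.COLOR_BGR2HSV).astype(int)[...,i] for i in range(3)]
  m=np.zeros_like(h,bool)
  if n=="scene":m[160:180,260:292]=1
  else:m[180:192,225:246]=1
  m&=(h>12)&(h<30)&(s>120)
  q=np.argwhere(m)[:,::-1].astype(np.float32);print(n,len(q),cv2.minAreaRect(q))
  W=np.array([onz(n,u,.098)[:2]*1000 for u in q],np.float32);r=cv2.minAreaRect(W);print(r,cv2.boxPoints(r).round(1).tolist())
y=np.array([-np.sin(np.radians(9.73)),np.cos(np.radians(9.73))])
t=np.array([.5543,.0725]);print("pred axis end at mid=TCP",t-.075*y)
E
```

```text
[0.56560702 0.00216738 0.09867705]
scene 51 ((277.0882568359375, 170.14707946777344), (3.086974859237671, 23.323806762695312), 59.03623962402344)
((561.3934936523438, 34.55802536010742), (8.667459487915039, 61.506351470947266), 14.265666961669922) [[549.5999755859375, 63.29999923706055], [564.7999877929688, 3.700000047683716], [573.2000122070312, 5.800000190734863], [558.0, 65.4000015258789]]
top 52 ((233.989990234375, 186.4300079345703), (3.6769556999206543, 14.566399574279785), 81.8698959350586)
((562.0967407226562, 23.51392936706543), (10.538634300231934, 41.606075286865234), 9.51892375946045) [[553.5, 43.20000076293945], [560.2999877929688, 2.0999999046325684], [570.7000122070312, 3.9000000953674316], [563.9000244140625, 44.900001525878906]]
pred axis end at mid=TCP [ 0.56697541 -0.00142113]
```

Emit:
{"name": "arm_command", "arguments": {"targets": [0,0,0,0.1,0.1,0.1,0,0,0,0,0.25,0,0,0,0,0,0,0.25,0,0,0,0,0,0,0.25,0,0,0,0,0,0,0.15,0,0,0,0,0,0,0,0,0,0], "newtons": 50}}

```text
time: 14.27
ee_pos: [0.5554, 0.0766, 0.0529]
eef_rot: [0.45, 0.544, -0.457, 0.541]
ft_force: [-0.8, 0.3, -1.7]
width: 0.0108
```

```bash
python3 plan.py .5583 .0686 .052 9.8
```

```text
t 14.27 pos [0.5554 0.0766 0.0529] yaw 10.19 w 0.0108 F [-0.82  0.33 -1.74] q [-0.6   0.38  0.46  1.83 -0.19  0.99  0.11]
turn units [0.009 0.004 0.012] shift now-axes [0.038 0.057 0.336] final-axes [0.037 0.059 0.336]
```

Emit:
{"name": "arm_command", "arguments": {"targets": [0.01,0,0.01,0.02,0.06,0.33,0,0,0,0,0,0,0,0,0,0,0,0,0,0,0]}}

```text
time: 14.52
ee_pos: [0.5582, 0.0682, 0.0518]
eef_rot: [0.454, 0.54, -0.457, 0.541]
ft_force: [-0.6, 0.2, -1.1]
width: 0.0106
```

```bash
python3 plan.py .5583 .0686 .052 9.8
```

```text
t 14.52 pos [0.5582 0.0682 0.0518] yaw 9.74 w 0.0106 F [-0.62  0.2  -1.11] q [-0.59  0.38  0.46  1.83 -0.19  0.98  0.12]
turn units [-0.001  0.005  0.003] shift now-axes [-0.009  0.005 -0.014] final-axes [-0.009  0.005 -0.014]
```

Emit:
{"name": "arm_command", "arguments": {"targets": [0,0,0,0.1,0,0,0,0,0,0,0.1,0,0,0,0,0,0,0.1,0,0,0,0,0,0,0,0,0,0]}}

```text
time: 14.85
ee_pos: [0.5588, 0.0678, 0.0443]
eef_rot: [0.455, 0.54, -0.457, 0.541]
ft_force: [-0.3, -0.5, -1.1]
width: 0.0103
```

```bash
python3 plan.py .5583 .0686 .0196 9.8
```

```text
t 14.85 pos [0.5588 0.0678 0.0443] yaw 9.68 w 0.0103 F [-0.32 -0.49 -1.15] q [-0.59  0.39  0.46  1.84 -0.2   0.96  0.13]
turn units [-0.003  0.004  0.001] shift now-axes [ 0.989 -0.015 -0.04 ] final-axes [ 0.989 -0.015 -0.037]
```

Emit:
{"name": "arm_command", "arguments": {"targets": [0,0,0,0.1,-0.01,0,0,0,0,0,0.1,0,0,0,0,0,0,0.08,0,0,0]}}

```text
time: 15.1
ee_pos: [0.5588, 0.0679, 0.0374]
eef_rot: [0.455, 0.54, -0.457, 0.541]
ft_force: [-4.0, -0.8, 8.3]
width: 0.0104
```

Emit:
{"name": "arm_command", "arguments": {"targets": [0,0,0,0.08,0,0,0,0,0,0,0.08,0,0,0]}}

```text
time: 15.27
ee_pos: [0.5583, 0.0678, 0.0338]
eef_rot: [0.455, 0.54, -0.457, 0.541]
ft_force: [-6.2, -1.0, 8.3]
width: 0.0108
```

```bash
python3 plan.py .5583 .0686 .0196 9.8
```

```text
t 15.27 pos [0.5583 0.0678 0.0338] yaw 9.69 w 0.0108 F [-6.15 -1.02  8.26] q [-0.58  0.4   0.45  1.84 -0.21  0.94  0.13]
turn units [-0.002  0.003  0.002] shift now-axes [ 0.569  0.004 -0.033] final-axes [ 0.569  0.004 -0.032]
```

Emit:
{"name": "arm_command", "arguments": {"targets": [0,0,0,0.1,0,0,0,0,0,0,0.1,0,0,0,0,0,0,0.1,0,0,0]}}

```text
time: 15.52
ee_pos: [0.5573, 0.0676, 0.0269]
eef_rot: [0.455, 0.541, -0.457, 0.54]
ft_force: [-2.4, -0.9, 4.5]
width: 0.0109
```

Emit:
{"name": "arm_command", "arguments": {"targets": [0,0,0,0.1,0,0,0,0,0,0,0.08,0,0,0]}}

```text
time: 15.68
ee_pos: [0.5573, 0.0676, 0.0224]
eef_rot: [0.455, 0.541, -0.457, 0.54]
ft_force: [0.4, 0.1, -1.7]
width: 0.0103
```

```bash
python3 plan.py .5583 .0686 .0196 9.8
```

```text
t 15.68 pos [0.5573 0.0676 0.0224] yaw 9.66 w 0.0103 F [ 0.45  0.11 -1.7 ] q [-0.58  0.42  0.45  1.85 -0.22  0.92  0.14]
turn units [-0.003  0.002  0.004] shift now-axes [ 0.112  0.044 -0.033] final-axes [ 0.112  0.044 -0.032]
```

Jaws passed (force dropped off). Continue to the bottom.

Emit:
{"name": "arm_command", "arguments": {"targets": [0,0,0,0.06,0,0,0,0,0,0,0.06,0,0,0]}}

```text
time: 15.85
ee_pos: [0.5575, 0.0677, 0.0192]
eef_rot: [0.455, 0.541, -0.457, 0.54]
ft_force: [-8.6, -1.4, 25.5]
width: 0.0104
```

Emit:
{"name": "arm_command", "arguments": {"targets": [0,0,0,0.04,0,0,0,0,0,0,0.04,0,0,0]}}

```text
time: 16.02
ee_pos: [0.5576, 0.0677, 0.0192]
eef_rot: [0.455, 0.541, -0.457, 0.539]
ft_force: [-8.4, -1.2, 17.8]
width: 0.0105
```

Emit:
{"name": "arm_command", "arguments": {"targets": [0,0,0,0.04,0,0,0,0,0,0,0.04,0,0,0]}}

```text
time: 16.18
ee_pos: [0.5575, 0.0677, 0.0193]
eef_rot: [0.455, 0.542, -0.457, 0.539]
ft_force: [-7.5, -1.1, 14.5]
width: 0.0104
```

Emit:
{"name": "arm_command", "arguments": {"targets": [0,0,0,0,0,0,0.35,0,0,0,0,0,0,0.35,0,0,0,0,0,0,0.35,0,0,0,0,0,0,0.35,0,0,0,-0.1,0,0,0.35,0,0,0,-0.3,0,0,0.35,0,0,0,-0.5,0,0,0.35,0,0,0,-0.8,0,0,0.35,0,0,0,-0.8,0,0,0.35,0,0,0,-0.8,0,0,0.35,0,0,0,-0.6,0,0,0.35,0,0,0,0,0,0,0.35]}}

```text
time: 17.18
ee_pos: [0.5582, 0.0671, 0.1261]
eef_rot: [0.456, 0.541, -0.457, 0.539]
ft_force: [0.5, -0.6, 0.3]
width: 0.03
```

```bash
python3 plan.py .61 -.309 .13 9.8; python3 - <<'E'
from h import *
for n,(x,y,w,h) in dict(scene=(240,110,100,110),top=(170,150,100,90)).items():
    im=camera(n)[:,:,::-1]; cv2.imwrite(f"pics/{n}7.png",im)
    cv2.imwrite(f"pics/c_{n}.png",cv2.resize(cv2.convertScaleAbs(im[y:y+h,x:x+w],alpha=1.3),None,fx=5.4,fy=5.4,interpolation=2))
E
```

```text
t 17.18 pos [0.5582 0.0671 0.1261] yaw 9.6 w 0.03 F [ 0.51 -0.64  0.28] q [-0.61  0.29  0.49  1.77 -0.15  1.13  0.09]
turn units [-0.004 -0.001  0.004] shift now-axes [-0.162 -0.468 15.178] final-axes [-0.155 -0.52  15.177]
```

View pics/c_scene.png

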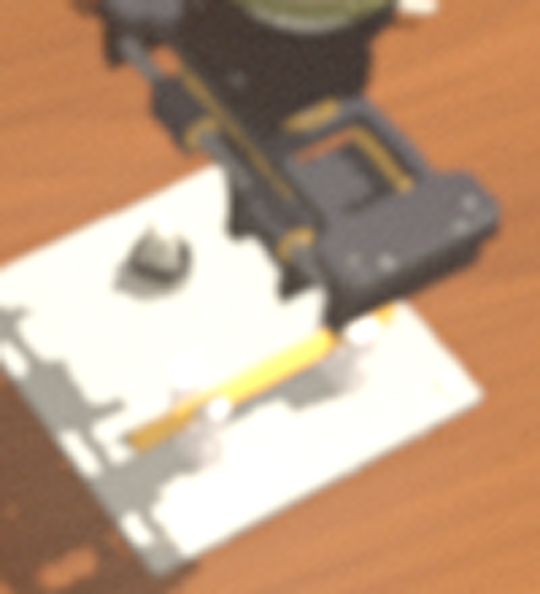

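Emit:
{"name": "arm_command", "arguments": {"targets": [0,0,0,0,0,0.6,0.9,0,0,0,0,0,1,0.9,0,0,0,0,0,1,0.9,0,0,0,0,0,1,0.9,0,0,0,0,0,1,0.9,0,0,0,0,0,1,0.9,0,0,0,0,0,1,0.9,0,0,0,0,0,1,0.9,0,0,0,0,0,1,0.9,0,0,0,0,0,0.6,0.9,0,0,0,0,0,0,0.9]}}

```text
time: 18.2
ee_pos: [0.5902, -0.1666, 0.1114]
eef_rot: [0.449, 0.548, -0.46, 0.535]
ft_force: [0.2, 0.2, 0.1]
width: 0.0776
```

```bash
python3 plan.py .61 -.309 .13 9.8; python3 - <<'E'
from h import *
for n,(x,y,w,h) in dict(scene=(240,110,100,110),top=(180,160,90,80)).items():
    im=camera(n)[:,:,::-1]; cv2.imwrite(f"pics/{n}8.png",im)
    cv2.imwrite(f"pics/d_{n}.png",cv2.resize(im[y:y+h,x:x+w],None,fx=5.4,fy=5.4,interpolation=2))
# caps initial top image
im=cv2.imread("pics/top0.png");h,s,v=[cv2.cvtColor(im,cv2.COLOR_BGR2HSV).astype(int)[...,i] for i in range(3)]
o=onz("top",(346.5,174.5),.05);print("orange",o)
for nm,px in dict(white=(352.5,199),blue=(359,223)).items():print(nm,onz("top",px,.05))
d=lambda x,y:(x/7-.5+295,y/7-.5+155)
s_=lambda x,y:(x/6-.5+100,y/6-.5+180)
T=dict(orange=(363,138),white=(408,306),blue=(447,474));S=dict(orange=(303,388),white=(209,247),blue=(123,122))
for k in T:print(k,tri(s_(*S[k]),d(*T[k])),onz("top",d(*T[k]),.05),onz("scene",s_(*S[k]),.05))
E
```

```text
t 18.2 pos [ 0.5902 -0.1666  0.1114] yaw 10.0 w 0.0776 F [0.22 0.2  0.12] q [-0.24  0.45  0.57  1.63 -0.25  1.16  0.56]
turn units [ 0.004 -0.004  0.03 ] shift now-axes [-0.754 -0.228  5.745] final-axes [-0.743 -0.19   5.748]
orange [ 0.60937122 -0.30922214  0.05      ]
white [ 0.53648167 -0.3277377   0.05      ]
blue [ 0.46569555 -0.3475707   0.05      ]
orange [ 0.61131221 -0.30788082  0.04510923] [ 0.61021963 -0.30878803  0.05      ] [ 0.61487315 -0.30542221  0.05      ]
white [ 0.53932342 -0.32688546  0.04935396] [ 0.53884451 -0.32856575  0.05      ] [ 0.54050324 -0.32504848  0.05      ]
blue [ 0.46810152 -0.3455063   0.04817267] [ 0.46797225 -0.3456524   0.05      ] [ 0.46971515 -0.34463661  0.05      ]
```

View pics/d_scene.png

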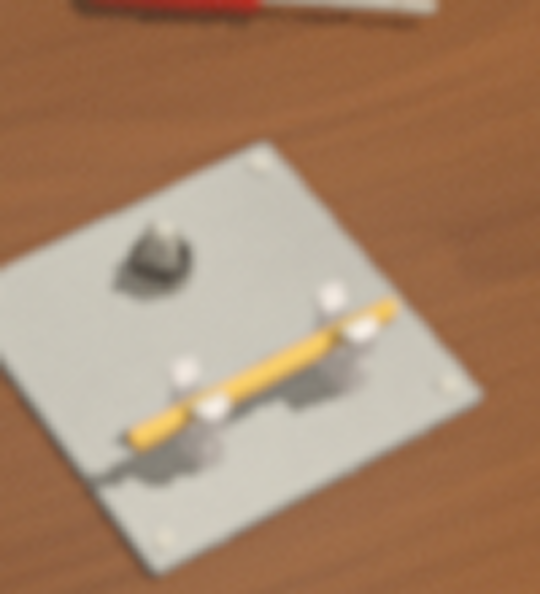

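View pics/d_top.png

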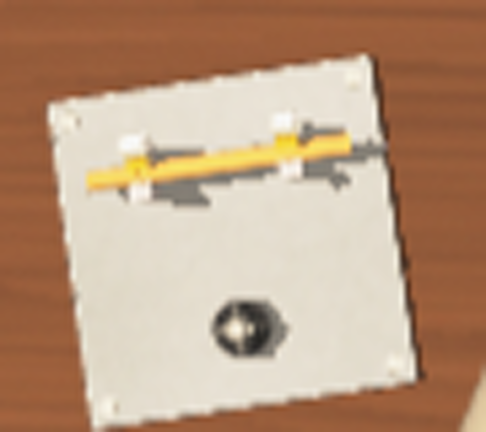

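Emit:
{"name": "arm_command", "arguments": {"targets": [0,0,0.02,0,0,0.8,0.7,0,0,0.01,0,0,0.9,0.65,0,0,0,0,-0.05,0.9,0.65,0,0,0,0,-0.05,0.9,0.65,0,0,0,0,-0.05,0.9,0.65,0,0,0,0,-0.05,0.7,0.65,0,0,0,0,0,0.2,0.65,0,0,0,0,0,0,0.65]}}

```text
time: 18.97
ee_pos: [0.6124, -0.2809, 0.1051]
eef_rot: [0.452, 0.552, -0.446, 0.542]
ft_force: [1.4, -0.7, 0.1]
width: 0.0569
```

```bash
python3 plan.py .6102 -.3085 .07 14.6
```

```text
t 18.97 pos [ 0.6124 -0.2809  0.1051] yaw 11.24 w 0.0569 F [ 1.37 -0.66  0.07] q [-0.03  0.58  0.56  1.47 -0.33  1.2   0.78]
turn units [-0.075 -0.021  0.003] shift now-axes [ 1.388 -0.296  1.088] final-axes [ 1.404 -0.361  1.046]
```

Emit:
{"name": "arm_command", "arguments": {"targets": [-0.07,-0.02,0,0.3,-0.3,0.6,0.65,0,0,0,0.5,-0.05,0.4,0.65,0,0,0,0.4,0,0,0.65,0,0,0,0,0,0,0.65,0,0,0,0,0,0,0.65]}}

```text
time: 19.38
ee_pos: [0.6115, -0.2979, 0.0713]
eef_rot: [0.433, 0.562, -0.431, 0.558]
ft_force: [0.7, -0.7, 0.2]
width: 0.0563
```

```bash
python3 plan.py .6102 -.3085 .06 14.6; python3 - <<'E'
from h import *
for n,(x,y,w,h) in dict(scene=(100,170,100,100),top=(290,120,100,100)).items():
    im=camera(n)[:,:,::-1]; cv2.imwrite(f"pics/{n}9.png",im)
    cv2.imwrite(f"pics/e_{n}.png",cv2.resize(cv2.convertScaleAbs(im[y:y+h,x:x+w],alpha=1.3),None,fx=5,fy=5,interpolation=2))
E
```

```text
t 19.38 pos [ 0.6115 -0.2979  0.0713] yaw 14.71 w 0.0563 F [ 0.7  -0.66  0.18] q [ 0.01  0.62  0.54  1.48 -0.34  1.14  0.87]
turn units [ 0.003 -0.008  0.001] shift now-axes [ 0.451 -0.158  0.399] final-axes [ 0.453 -0.158  0.396]
```

View pics/e_scene.png

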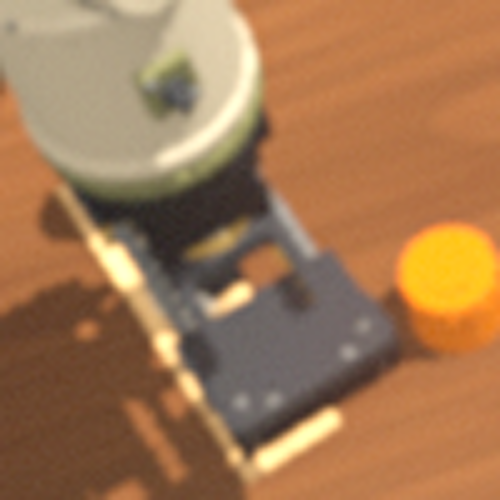

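View pics/e_top.png

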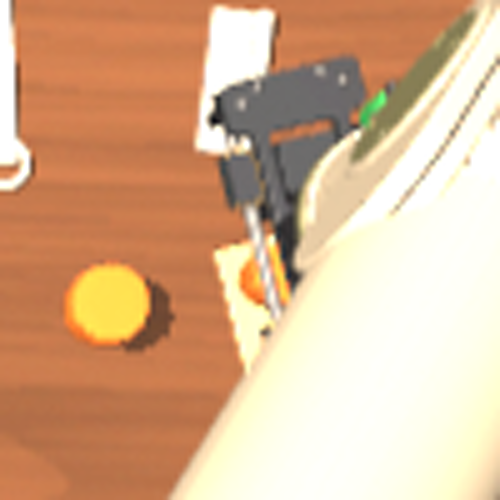

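Emit:
{"name": "arm_command", "arguments": {"targets": [0,0,0,0,-0.15,0.4,0.65,0,0,0,0.1,0,0,0.65,0,0,0,0.1,0,0,0.65,0,0,0,0,0,0,0.65]}}

```text
time: 19.82
ee_pos: [0.6117, -0.3088, 0.0678]
eef_rot: [0.433, 0.561, -0.43, 0.559]
ft_force: [-0.1, 0.1, -0.5]
width: 0.057
```

```bash
python3 plan.py .6102 -.3085 .018 14.6
```

```text
t 19.82 pos [ 0.6117 -0.3088  0.0678] yaw 14.78 w 0.057 F [-0.14  0.15 -0.46] q [ 0.03  0.63  0.54  1.47 -0.34  1.14  0.89]
turn units [ 0.004 -0.007 -0.002] shift now-axes [ 1.991 -0.057 -0.017] final-axes [ 1.991 -0.054 -0.027]
```

Emit:
{"name": "arm_command", "arguments": {"targets": [0,0,0,0.3,-0.05,0,0.65,0,0,0,0.3,0,0,0.65,0,0,0,0.3,0,0,0.65,0,0,0,0,0,0,0.65]}}

```text
time: 20.15
ee_pos: [0.6104, -0.3089, 0.0431]
eef_rot: [0.433, 0.561, -0.43, 0.559]
ft_force: [0.4, -0.1, 0.1]
width: 0.0569
```

```bash
python3 plan.py .6102 -.3085 .018 14.6
```

```text
t 20.15 pos [ 0.6104 -0.3089  0.0431] yaw 14.75 w 0.0569 F [ 0.43 -0.11  0.13] q [ 0.04  0.65  0.53  1.49 -0.36  1.1   0.9 ]
turn units [ 0.003 -0.007 -0.002] shift now-axes [ 1.005 -0.006 -0.013] final-axes [ 1.005 -0.004 -0.019]
```

Emit:
{"name": "arm_command", "arguments": {"targets": [0,0,0,0.3,0,0,0.65,0,0,0,0.3,0,0,0.65,0,0,0,0.2,0,0,0.65,0,0,0,0.1,0,0,0.65,0,0,0,0,0,0,0.65]}}

```text
time: 20.57
ee_pos: [0.6099, -0.3082, 0.0168]
eef_rot: [0.433, 0.562, -0.43, 0.558]
ft_force: [0.2, 1.1, 1.7]
width: 0.0568
```

```bash
python3 plan.py .6102 -.3085 .018 14.6
```

```text
t 20.57 pos [ 0.6099 -0.3082  0.0168] yaw 14.77 w 0.0568 F [0.18 1.08 1.71] q [ 0.04  0.68  0.52  1.51 -0.37  1.05  0.91]
turn units [ 0.004 -0.008 -0.   ] shift now-axes [-0.047  0.007  0.015] final-axes [-0.047  0.007  0.016]
```

Emit:
{"name": "arm_command", "arguments": {"targets": [0,0,0,-0.03,0,0,0.3,0,0,0,0,0,0,0.2,0,0,0,0,0,0,0.2,0,0,0,0,0,0,0.2,0,0,0,0,0,0,0.2,0,0,0,0,0,0,0.2,0,0,0,0,0,0,0.2], "newtons": 12}}

```text
time: 21.15
ee_pos: [0.6106, -0.3086, 0.0189]
eef_rot: [0.433, 0.561, -0.43, 0.559]
ft_force: [-0.2, -0.3, -0.0]
width: 0.0359
```

```bash
python3 plan.py .6102 -.3085 .018 14.6
```

```text
t 21.15 pos [ 0.6106 -0.3086  0.0189] yaw 14.77 w 0.0359 F [-0.23 -0.33 -0.02] q [ 0.04  0.68  0.52  1.51 -0.37  1.06  0.91]
turn units [ 0.004 -0.007 -0.002] shift now-axes [ 0.035 -0.016 -0.007] final-axes [ 0.035 -0.015 -0.007]
```

Emit:
{"name": "arm_command", "arguments": {"targets": [0,0,0,0,0,0,0.2,0,0,0,0,0,0,0.2,0,0,0,-0.2,0,0,0.2,0,0,0,-0.4,0,0,0.2,0,0,0,-0.6,0,0,0.2,0,0,0,-0.6,0,0,0.2,0,0,0,-0.6,0,0,0.2,0,0,0,-0.2,0,0,0.2,0,0,0,0,0,0,0.2], "newtons": 58}}

```text
time: 21.9
ee_pos: [0.6104, -0.3093, 0.0903]
eef_rot: [0.433, 0.561, -0.43, 0.559]
ft_force: [-0.1, -0.9, -0.6]
width: 0.0351
```

```bash
python3 plan.py .464 .0560 .08 10; python3 - <<'E'
from h import *
for n,(x,y,w,h) in dict(scene=(100,160,100,100),top=(290,120,100,100)).items():
    im=camera(n)[:,:,::-1]; cv2.imwrite(f"pics/{n}10.png",im)
    cv2.imwrite(f"pics/f_{n}.png",cv2.resize(cv2.convertScaleAbs(im[y:y+h,x:x+w],alpha=1.3),None,fx=4,fy=4,interpolation=2))
a=cv2.imread("pics/f_scene.png");b=cv2.imread("pics/f_top.png");cv2.imwrite("pics/f.png",np.hstack([a,b]))
E
```

```text
t 21.9 pos [ 0.6104 -0.3093  0.0903] yaw 14.75 w 0.0351 F [-0.12 -0.86 -0.63] q [ 0.02  0.6   0.55  1.46 -0.33  1.17  0.88]
turn units [ 0.105 -0.007 -0.002] shift now-axes [  0.487  -1.946 -15.617] final-axes [  0.41   -3.23  -15.405]
```

View pics/f.png

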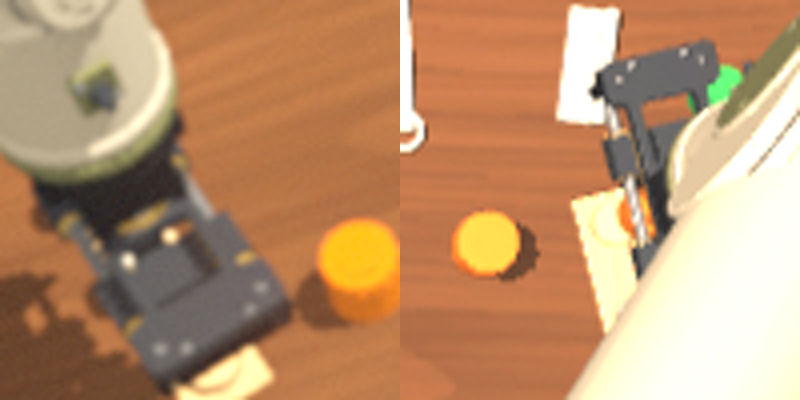

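Emit:
{"name": "arm_command", "arguments": {"targets": [0,0,0,0,-0.1,-0.6,0.2,0,0,0,0,-0.12,-0.95,0.2,0,0,0,0,-0.12,-0.95,0.2,0,0,0,0,-0.12,-0.95,0.2,0,0,0,0,-0.12,-0.95,0.2,0,0,0,0,-0.12,-0.95,0.2,0,0,0,0,-0.12,-0.95,0.2,0,0,0,0,-0.12,-0.95,0.2,0,0,0,0,-0.12,-0.95,0.2,0,0,0,0,-0.12,-0.95,0.2,0,0,0,0,-0.12,-0.95,0.2,0,0,0,0,-0.12,-0.8,0.2]}}

```text
time: 23.0
ee_pos: [0.4942, -0.0469, 0.0784]
eef_rot: [0.43, 0.565, -0.436, 0.553]
ft_force: [0.5, -0.4, -1.1]
width: 0.0355
```

```bash
python3 plan.py .464 .0560 .085 14
```

```text
t 23.0 pos [ 0.4942 -0.0469  0.0784] yaw 14.43 w 0.0355 F [ 0.5  -0.39 -1.12] q [-0.46  0.21  0.52  1.97 -0.13  1.01  0.37]
turn units [ 0.01  -0.01   0.021] shift now-axes [-0.228 -0.147 -4.289] final-axes [-0.263 -0.176 -4.285]
```

Emit:
{"name": "arm_command", "arguments": {"targets": [0,0,0.01,-0.05,-0.05,-0.7,0.2,0,0,0.01,-0.05,-0.05,-0.8,0.2,0,0,0,-0.05,0,-0.8,0.2,0,0,0,-0.05,0,-0.6,0.2,0,0,0,0,0,-0.3,0.2,0,0,0,0,0,0,0.2,0,0,0,0,0,0,0.2]}}

```text
time: 23.58
ee_pos: [0.4646, 0.0378, 0.0793]
eef_rot: [0.431, 0.565, -0.431, 0.556]
ft_force: [-0.4, -0.3, 1.1]
width: 0.0349
```

```bash
python3 plan.py .464 .0560 .08 14; python3 - <<'E'
from h import *
for n,(x,y,w,h) in dict(scene=(230,100,110,110),top=(170,160,100,100)).items():
    im=camera(n)[:,:,::-1]; cv2.imwrite(f"pics/{n}11.png",im)
    cv2.imwrite(f"pics/g_{n}.png",cv2.resize(cv2.convertScaleAbs(im[y:y+h,x:x+w],alpha=1.3),None,fx=4,fy=4,interpolation=2)[:400])
a=cv2.imread("pics/g_scene.png");b=cv2.imread("pics/g_top.png")[:400,:350];cv2.imwrite("pics/g.png",np.hstack([a,b]))
E
```

```text
t 23.58 pos [0.4646 0.0378 0.0793] yaw 14.87 w 0.0349 F [-0.4  -0.29  1.12] q [-0.6   0.13  0.45  2.04 -0.08  0.99  0.16]
turn units [ 0.019 -0.012  0.011] shift now-axes [-0.021  0.162 -0.712] final-axes [-0.026  0.152 -0.714]
```

View pics/g.png

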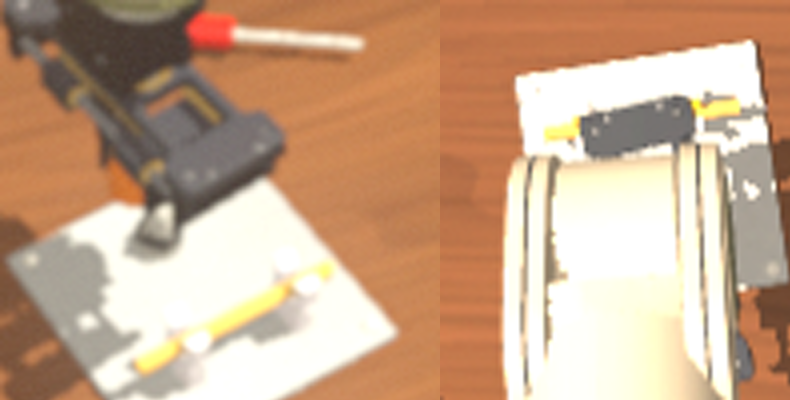

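Emit:
{"name": "arm_command", "arguments": {"targets": [0.02,-0.01,0.01,0,0.15,-0.7,0.2,0,0,0,0,0,0,0.2,0,0,0,0,0,0,0.2]}}

```text
time: 23.93
ee_pos: [0.4649, 0.0518, 0.0792]
eef_rot: [0.437, 0.556, -0.438, 0.555]
ft_force: [0.5, -0.4, -0.6]
width: 0.0355
```

```bash
python3 plan.py .4638 .0556 .055 14
```

```text
t 23.93 pos [0.4649 0.0518 0.0792] yaw 13.54 w 0.0355 F [ 0.46 -0.42 -0.57] q [-0.62  0.12  0.44  2.05 -0.06  0.98  0.09]
turn units [-0.01   0.     0.001] shift now-axes [ 0.966 -0.005 -0.157] final-axes [ 0.967 -0.005 -0.157]
```

Emit:
{"name": "arm_command", "arguments": {"targets": [0,0,0,0.2,0,-0.15,0.2,0,0,0,0.3,0,0,0.2,0,0,0,0.25,0,0,0.2,0,0,0,0,0,0,0.2,0,0,0,0,0,0,0.2]}}

```text
time: 24.35
ee_pos: [0.4641, 0.0528, 0.0577]
eef_rot: [0.438, 0.555, -0.439, 0.555]
ft_force: [-0.1, -0.6, -0.2]
width: 0.0353
```

```bash
python3 plan.py .4638 .0556 .055 14;  python3 - <<'E'
from h import *
im=camera("scene")[:,:,::-1]; cv2.imwrite(f"pics/scene12.png",im)
cv2.imwrite("pics/i.png",cv2.resize(cv2.convertScaleAbs(im[120:180,240:320],alpha=1.2),None,fx=10,fy=10,interpolation=2))
p=read_state()["ee_pos"]
q=lambda X:((proj("scene",X)-[240,120]+.5)*10).round()
print("rim ctr pred",q([p[0],p[1],p[2]-.003]),"top pred",q([p[0],p[1],p[2]+.031]),"studtip",q([.4638,.0556,.046]))
E
```

```text
t 24.35 pos [0.4641 0.0528 0.0577] yaw 13.34 w 0.0353 F [-0.06 -0.55 -0.19] q [-0.62  0.16  0.44  2.07 -0.08  0.93  0.1 ]
turn units [-0.015  0.001  0.003] shift now-axes [ 0.108  0.015 -0.114] final-axes [ 0.109  0.016 -0.113]
rim ctr pred [288. 304.] top pred [291. 222.] studtip [297. 321.]
```

View pics/i.png

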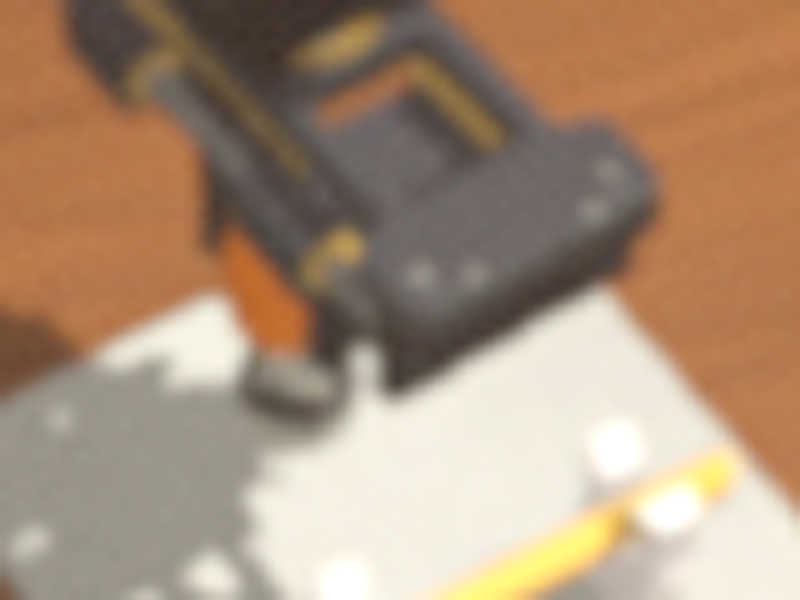

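```bash
python3 - <<'E'
from h import *
im=cv2.imread("pics/scene12.png");im0=cv2.imread("pics/scene8.png")
a=im[135:165,255:285];b=im0[135:165,255:285]
cv2.imwrite("pics/j.png",np.hstack([cv2.resize(x,(390,390),interpolation=0) for x in(a,b)]))
h=cv2.cvtColor(im,cv2.COLOR_BGR2HSV).astype(int)
for r in range(143,157):print(r,[tuple(h[r,c]) for c in range(260,275)])
g0=cv2.cvtColor(im0,cv2.COLOR_BGR2GRAY)
for r in range(150,164):print(r,g0[r,258:284].tolist())
E
```

```text
143 [(np.int64(12), np.int64(131), np.int64(99)), (np.int64(9), np.int64(115), np.int64(84)), (np.int64(12), np.int64(152), np.int64(104)), (np.int64(11), np.int64(158), np.int64(118)), (np.int64(11), np.int64(140), np.int64(102)), (np.int64(13), np.int64(94), np.int64(76)), (np.int64(13), np.int64(35), np.int64(65)), (np.int64(21), np.int64(26), np.int64(68)), (np.int64(9), np.int64(24), np.int64(73)), (np.int64(13), np.int64(23), np.int64(76)), (np.int64(9), np.int64(24), np.int64(73)), (np.int64(15), np.int64(55), np.int64(74)), (np.int64(16), np.int64(87), np.int64(91)), (np.int64(18), np.int64(113), np.int64(117)), (np.int64(19), np.int64(120), np.int64(130))]
144 [(np.int64(12), np.int64(136), np.int64(109)), (np.int64(11), np.int64(134), np.int64(97)), (np.int64(11), np.int64(160), np.int64(121)), (np.int64(12), np.int64(176), np.int64(139)), (np.int64(11), np.int64(163), np.int64(130)), (np.int64(9), np.int64(126), np.int64(103)), (np.int64(10), np.int64(74), np.int64(76)), (np.int64(17), np.int64(34), np.int64(68)), (np.int64(0), np.int64(15), np.int64(70)), (np.int64(5), np
[... 9616 characters left out ...]
 148, 184, 196, 198, 198, 197, 196, 196, 196]
159 [199, 198, 189, 170, 142, 116, 95, 83, 83, 87, 94, 106, 113, 120, 117, 107, 114, 153, 185, 198, 199, 198, 197, 197, 197, 197]
160 [198, 198, 187, 163, 135, 118, 102, 87, 83, 78, 80, 82, 87, 94, 99, 104, 125, 162, 189, 197, 200, 198, 197, 197, 197, 198]
161 [198, 196, 184, 156, 131, 122, 115, 107, 98, 89, 84, 80, 78, 87, 101, 118, 144, 175, 193, 198, 198, 198, 197, 197, 198, 198]
162 [199, 194, 178, 149, 129, 124, 121, 120, 113, 109, 104, 102, 96, 103, 121, 142, 164, 185, 196, 199, 198, 198, 198, 198, 198, 198]
163 [197, 194, 179, 155, 142, 135, 128, 124, 124, 120, 121, 119, 118, 127, 143, 162, 180, 193, 198, 198, 198, 198, 198, 198, 199, 198]
```

View pics/j.png

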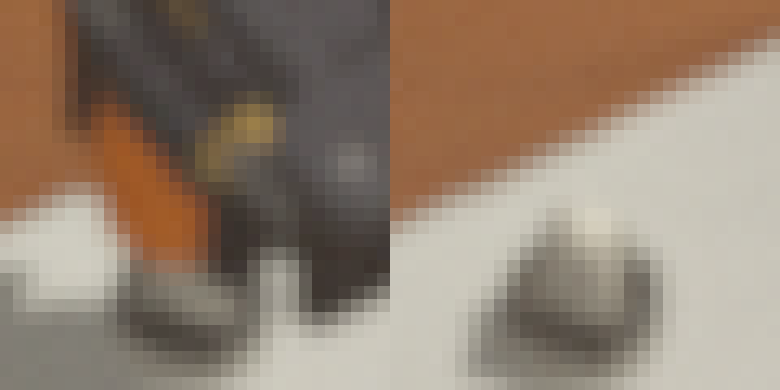

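Emit:
{"name": "arm_command", "arguments": {"targets": [0,0,0,0.15,0,-0.04,0.2,0,0,0,0.15,0,0,0.2,0,0,0,0,0,0,0.2], "newtons": 58}}

```text
time: 24.65
ee_pos: [0.464, 0.0536, 0.0497]
eef_rot: [0.438, 0.555, -0.439, 0.554]
ft_force: [-0.4, -0.4, -0.8]
width: 0.0354
```

Emit:
{"name": "arm_command", "arguments": {"targets": [0,0,0,0.1,0,0,0.2,0,0,0,0.1,0,0,0.2]}}

```text
time: 24.82
ee_pos: [0.4643, 0.0537, 0.0447]
eef_rot: [0.438, 0.555, -0.439, 0.555]
ft_force: [0.1, -0.7, -1.2]
width: 0.0349
```

Emit:
{"name": "arm_command", "arguments": {"targets": [0,0,0,0.1,0,0,0.2,0,0,0,0.1,0,0,0.2]}}

```text
time: 24.98
ee_pos: [0.4644, 0.0538, 0.0393]
eef_rot: [0.438, 0.555, -0.439, 0.555]
ft_force: [-0.6, 1.5, 2.5]
width: 0.0352
```

Emit:
{"name": "arm_command", "arguments": {"targets": [0,0,0,0.08,0,0,0.2,0,0,0,0.08,0,0,0.2]}}

```text
time: 25.15
ee_pos: [0.4647, 0.0549, 0.0354]
eef_rot: [0.439, 0.555, -0.438, 0.555]
ft_force: [-2.3, 1.9, 8.7]
width: 0.0351
```

Emit:
{"name": "arm_command", "arguments": {"targets": [0,0,0,0.06,0,0,0.2,0,0,0,0.06,0,0,0.2]}}

```text
time: 25.32
ee_pos: [0.4649, 0.0556, 0.0329]
eef_rot: [0.439, 0.555, -0.438, 0.554]
ft_force: [-3.8, -0.4, 13.7]
width: 0.0352
```

Emit:
{"name": "arm_command", "arguments": {"targets": [0,0,0,0.06,0,0,0.2,0,0,0,0.06,0,0,0.2]}}

```text
time: 25.48
ee_pos: [0.4652, 0.0557, 0.0311]
eef_rot: [0.439, 0.556, -0.438, 0.554]
ft_force: [-5.8, -0.2, 14.6]
width: 0.0353
```

Emit:
{"name": "arm_command", "arguments": {"targets": [0,0,0,0.06,0,0,0.2,0,0,0,0.06,0,0,0.2]}}

```text
time: 25.65
ee_pos: [0.4654, 0.0557, 0.0292]
eef_rot: [0.439, 0.556, -0.438, 0.554]
ft_force: [-5.7, 0.1, 13.4]
width: 0.0352
```

Emit:
{"name": "arm_command", "arguments": {"targets": [0,0,0,0.06,0,0,0.2,0,0,0,0.06,0,0,0.2]}}

```text
time: 25.82
ee_pos: [0.4656, 0.0557, 0.0273]
eef_rot: [0.439, 0.556, -0.438, 0.554]
ft_force: [-4.1, -0.1, 9.1]
width: 0.0349
```

Emit:
{"name": "arm_command", "arguments": {"targets": [0,0,0,0.06,-0.02,0,0.2,0,0,0,0.06,-0.02,0,0.2]}}

```text
time: 25.98
ee_pos: [0.4648, 0.0555, 0.0247]
eef_rot: [0.439, 0.556, -0.437, 0.554]
ft_force: [0.4, 0.5, -3.1]
width: 0.0353
```

Emit:
{"name": "arm_command", "arguments": {"targets": [0,0,0,0.05,-0.01,0,0.2,0,0,0,0.05,0,0,0.2]}}

```text
time: 26.15
ee_pos: [0.4648, 0.0555, 0.0223]
eef_rot: [0.44, 0.556, -0.437, 0.554]
ft_force: [-2.6, -0.2, 8.0]
width: 0.035
```

Emit:
{"name": "arm_command", "arguments": {"targets": [0,0,0,0.05,0,0,0.2,0,0,0,0.05,0,0,0.2]}}

```text
time: 26.32
ee_pos: [0.4649, 0.0555, 0.0217]
eef_rot: [0.44, 0.556, -0.437, 0.553]
ft_force: [-12.8, -2.2, 36.4]
width: 0.0352
```

Emit:
{"name": "arm_command", "arguments": {"targets": [0,0,0,0.045,-0.01,0,0.2,0,0,0,0.045,-0.01,0,0.2,0,0,0,0.045,-0.01,0,0.2]}}

```text
time: 26.57
ee_pos: [0.4649, 0.0555, 0.0219]
eef_rot: [0.44, 0.557, -0.437, 0.552]
ft_force: [-8.4, -0.9, 22.9]
width: 0.0356
```

Emit:
{"name": "arm_command", "arguments": {"targets": [0,0,0,0.045,-0.01,0,0.2,0,0,0,0.045,-0.01,0,0.2,0,0,0,0.045,-0.01,0,0.2,0,0,0,0.045,-0.01,0,0.2]}}

```text
time: 26.9
ee_pos: [0.4648, 0.0555, 0.0219]
eef_rot: [0.441, 0.558, -0.436, 0.551]
ft_force: [-7.8, -0.8, 23.0]
width: 0.0352
```

```bash
python3 plan.py .4638 .0556 .0217 14;  python3 - <<'E'
from h import *
a=camera("scene")[:,:,::-1]; cv2.imwrite("pics/scene13.png",a)
print(read_state()["ft_force"],read_state()["ee_pos"])
b=camera("top")[:,:,::-1]; cv2.imwrite("pics/top13.png",b)
print(read_state()["ft_force"],read_state()["ee_pos"])
cv2.imwrite("pics/k.png",np.hstack([cv2.resize(a[100:220,230:350],(400,400),interpolation=2),cv2.resize(a[130:180,245:295],(400,400),interpolation=2)]))
cv2.imwrite("pics/l.png",np.hstack([cv2.resize(x,(400,300),interpolation=3) for x in(a,b)]))
E
```

```text
t 26.9 pos [0.4648 0.0555 0.0219] yaw 13.29 w 0.0352 F [-7.79 -0.77 22.97] q [-0.6   0.22  0.43  2.09 -0.14  0.85  0.14]
turn units [-0.016 -0.014 -0.   ] shift now-axes [ 0.007 -0.04  -0.013] final-axes [ 0.007 -0.04  -0.013]
[-7.98042668 -1.79153955 23.6911845 ] [0.46483117 0.05554536 0.02188111]
[-7.7685927  -1.39577823 21.82715118] [0.46483545 0.05553795 0.02188054]
```

View pics/k.png

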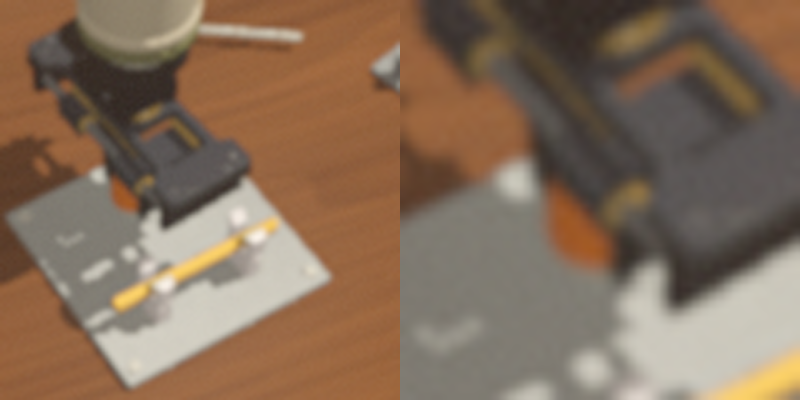

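View pics/l.png

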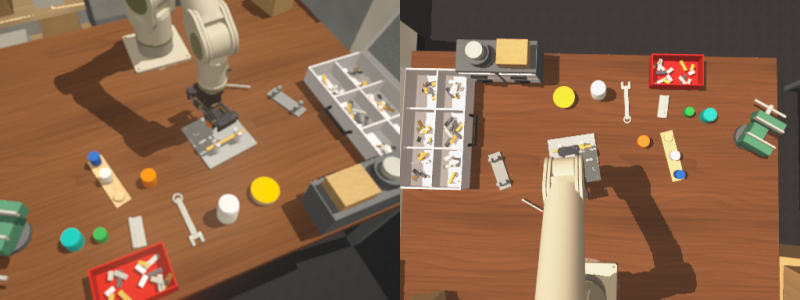

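```bash
python3 - <<'E'
from bench import *
s=read_state();print(s["ft_force"],s["ee_pos"],s["width"]);print(close_job())
E
```

```text
[-7.7685927  -1.39577823 21.82715118] [0.46483545 0.05553795 0.02188054] 0.03510925680176111
the job is handed in; nothing more can be done
None
```

The rod is seated in both clips, and the orange cap is clicked onto the stud. I handed the job in at about 27 s with the cap still held pressed fully down.

**Rod:** It was pushed down until the force reached about 8 N at the jaws, fell to zero as they passed, then rose at a hard bottom. Reported height put the rod centre at about 35.6 mm, against a target of 36 mm. A picture afterwards showed it lying level in both clips with the yellow jaws back over it. Its centring looks good to about 2 mm; the two cameras disagreed on which side the small offset lies.

**Cap:** I took the smaller orange cap from its post. On the stud the force rose to about 15 N, dropped sharply at the click, then showed about 8 N from the seal and a hard stop. The last reading before hand-in was a steady downward push of about 22 N with a 58 N grip, and no gap showed under the rim. The seal and jaw joints have no direct reading, so those states come from force, height and pictures.

**Checks that failed or disagreed:**
- **First grasp:** It closed on nothing. A light touch on the bench (27 N) showed the fingertips sit at the reported tool point, not 22 mm ahead of it. I corrected for this and grasped again.
- **Peak force:** The highest reading was about 36 N upward plus 13 N sideways (38.6 N in all), at the cap's hard stop. It came through the gripped cap, and the push then settled back to about 22 N.
- **Other items:** In the last pictures, the other caps and the loose items in view looked undisturbed. The arm hid most of the screwdriver in those.

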